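# Put the dust hoods and hose sleeves away for the night

### The job

Put the dust-extraction fittings away so that no chips collect in them. Turn both grey dust hoods over where they lie, each in its bay beneath the rack's upper board, so that the open mouth ends flat on the deck with the neck still pointing out at the front; do not draw them out of the rack or knock them against the board above. Nest all the black tapered sleeves upright, wide end down, over the wooden taper stub in one stack, letting each settle loosely by its own weight and never pressing it on, and leave the other things on the table where they are.

Things in the scene. Friction and masses are not known exactly. Their poses are not given: they have to be found in the camera images.
- rack: fixed plywood rack, 300 mm wide (y), open at the front (-x). Origin on the table under the middle of the upper board, x to the back, z up. Deck (lower board) top 70 mm above the table, from x = -95 to +65 mm. Upright panels 10 mm thick at y = -145, 0, +145 mm (x = -65 to +65) make two bays with middles at y = +-72.5 mm; back panel at x = +57 mm. Position and yaw vary.
- upper_board: the rack's upper board, 130 (x) x 300 (y) x 15 mm, fixed; origin in the middle of its underside, 170 mm above the table, so 100 mm of headroom over the deck. Its front edge is 65 mm in front (-x) of the rack's origin. A pocket level lies on it.
- hood_1: grey dust hood, 130 g, in the +y bay: box 90 (x) x 70 (y) x 46 mm (z), 4 mm walls, open on its +z side (mouth), with a round neck 34 mm in diameter from x = -45 to -155 mm. Origin: middle of the box, on the neck's axis (x). Starts mouth up; the neck sticks out at the rack's front, past the deck, to be gripped there, say at x = -137.
- hood_2: the same kind of hood, in the -y bay. A hood's origin is 23 mm above the deck with the mouth up or down, and 35 mm when it stands on a side wall, where it stays by itself; to be turned about the neck's axis it needs 42 mm all round that axis.
- sleeve_1: black tapered plastic sleeve, 80 g, open at both ends (two or three are there, an absent one reads None): 80 mm high, outer diameter 70 mm at the wide end, 42 mm at the narrow end (10 degrees to the axis), wall 3.5 mm. Stands wide end down. Origin: centre of the wide end; z along the axis to the narrow end.
- sleeve_2: another sleeve, the same; they may be stacked in any order, and nested each sits about 20 mm higher than the one below
- sleeve_3: another sleeve, the same
- stub: fixed wooden taper stub: round base 96 mm in diameter, 12 mm thick, with an upright cone of the same taper as the sleeves, its top 94 mm up and 40 mm in diameter. Origin: on the table, on the cone's axis. The first sleeve settles with its wide end about 30 mm above the table.
- mini_level: bystander: yellow pocket level 22 x 200 x 42 mm, on the upper board
- sanding_block: bystander: cork sanding block 64 x 108 x 35 mm
- felt_marker: bystander: felt marker 18 x 126 mm, lying on the table near the robot
- tape_measure: bystander: yellow tape measure 38 x 90 x 66 mm
- stubby_driver: bystander: short screwdriver 35 x 148 x 26 mm, lying on the left
Not all that is in view belongs to the job. What is shaped like the sleeve_3 but white is not meant.

How it is judged:
By the outcome, as a careful person would: the job done as asked, in the order asked, and still so for the second after the job is handed in, with the robot touching nothing.
Of sleeve_1, sleeve_2, sleeve_3 only 2 to 3 are there at a start; the rules pass over those that are not, and their reading is None.
At some moment in a run one of hood_1, hood_2, sleeve_1, sleeve_2, sleeve_3 may be knocked a few centimetres aside while the robot is not near it.
It also fails if it takes over 200 s, if anything falls off the work surface, if the arm or the gripper's body presses on something with over 40 N, if the wrist force passes 120 N, or if a joint passes its speed limit or range.

### The arm

A 7-joint arm with a two-finger parallel gripper is mounted at the origin on a cart in front of the work surface, level with it; the furniture and walls round the work are solid. World frame = base frame: x ahead of the robot, y to its left, z up, the work surface at z = 0. Lengths are in mm, angles in rad, forces in N, time in s.
With the tool pointing down it reaches from about 425 to 825 mm from the base axis. Payload 3.6 kg.
Tool frame: the origin (TCP) lies midway between the tips of the shut fingers; the grasp point (between the pads) lies 19 mm behind it (arm.tcp_to_grasp is the distance from the TCP to the grasp point, in mm); z points along the fingers, y is the line along which they close (so a half turn about z gives the same grasp; the last joint's range is limited). The gripper opens to 85 mm and grips with 20 to 120 N. Pads are 22 mm wide; open, the fingers measure 114 mm over their backs; the gripper's body (76 mm by 85 mm) begins 54 mm behind the grasp point. The pads swing forward as they close: fully open they stand 13 mm farther back than shut.
Start: joints at [1.192, 0.615, -0.013, 1.423, 0.008, 1.103, -0.04], TCP at [223.992, -610.155, 210.697] pointing down, gripper open.
Joint ranges: [-3.12, 3.12], [-0.3, 2.06], [-1.34, 1.32], [0.26, 2.42], [-1.36, 4.5], [0.01, 1.98], [-2.84, 2.84]. Speed limits (rad/s): [2.79, 2.79, 3.14, 3.14, 3.14, 3.14, 3.14].

### API

Orientations are given as a 3x3 rotation matrix whose columns are the frame's x, y, z axes.
In Python, from rig import arm, viewer, ticket gives the robot as it stands. The module is installed in compiled form; this text tells all that it offers.
- The arm moves only by the tool apply_moves, never from a script. Its arguments are lists of equal length, an entry for each row: "claw": the opening, from 0 (shut) to 1 (fully open); "slide": the shift along the tool's x, y, z as a fraction of full scale, a list of three; "rot": the turn, a rotation vector about the tool's x, y, z as a fraction of full scale, a list of three. In form: {"claw": [claw, ...], "slide": [[tx, ty, tz], ...], "rot": [[wx, wy, wz], ...]}. A call has 1 to 12 rows; each row shifts and turns the commanded pose from where the row before left it, along the tool's axes as they then stand; what a row does not reach is not made up. Full scale, the value 1, is 0.075 m for a shift and 180 degrees for a turn. A row lasts 1/10 s, in which the tool goes at most 50 mm and 8.59 degrees, less where a joint would pass 70% of its speed; a pose out of reach is approached as far as the arm can. A call with a number of a shift or a turn outside -1 to 1 is refused whole. A call with a gripper value outside its range is refused whole. The fingers move at their own pace and stop on an object; "newtons" is the grip in N (left out, the last holds). Time passes only in rows, so rows that do not move let the fingers close. It gives the time, the measured TCP pose, the force, the opening and the grip force at its end, in the units of the state.
- arm.get_state(): the state, without advancing time (a new reading comes with each control period).
- viewer.capture(name): name is "side" or "top"; returns the picture (480x640x3 uint8, red, green, blue); there is no depth.
- viewer.get_calibration(name): a dict with "fx", "fy", "cx", "cy" (pixels), "distortion" ([k1, k2, p1, p2, k3] as OpenCV has them; the pictures are not rectified), "position" and "attitude" of the camera in the world. Camera axes: x right, y up, looking along -z (the intrinsics and any distortion apply to the point x, -y, -z); pixel columns grow to the right and rows downward; lengths in mm; the calibration is good to about 2 mm. A picture is of the moment at which its call begins. get_calibration takes no time and is no camera call.
- ticket.sign_off(): hands the job in; it is judged then, once.
The state is a dict: "time_s": time; "joint_positions": joint angles; "joint_vel": joint speeds; "joint_torque": joint torques, N m; "eef_pos": TCP position; "eef_rot": TCP orientation; "wrist_force": force on the tool from outside, world axes, zero at the start; "ft_torque": the same for the moment, N m; "width": finger opening in mm; "gripper_force": force on a finger pad.
Only numpy, scipy, OpenCV 4.12 (cv2) and the standard library are available. Lean on these libraries where they do the work, as an engineer would, in place of code of your own. Each camera call takes 0.05 s, during which the arm holds its last target. There are 200 camera calls.

## Working session

There is one attempt and no reset: what is moved stays moved. The work goes in short steps, Python scripts to look and compute and a tool call to move; the robot and the scene stay as the last step left them, time stands still between calls to the robot, and variables do not carry over. Pictures are saved under pics/ and viewed, at most 14 in all, crops included, and the job is handed in when it is done.

Besides the shell and the picture viewer there is one more tool, called after "Request:" in YAML: its name, and indented under it one key for each argument. apply_moves: Moves the arm, as the interface text tells. Shift numbers are shares of 0.075 m and turn numbers shares of 180 degrees, none past 1 either way. Its arguments: {"type":"object","properties":{"claw":{"type":"array"},"slide":{"type":"array"},"rot":{"type":"array"},"newtons":{"type":"number"}},"required":["claw","slide","rot"]}

```bash
mkdir -p pics
python3 - <<'E'
from rig import arm, viewer, ticket
import cv2, json
for n in("side","top"):
    cv2.imwrite(f"pics/{n}0.png",viewer.capture(n)[:,:,::-1])
    print(n,viewer.get_calibration(n))
s=arm.get_state();print(s, arm.tcp_to_grasp)
E
```

```text
side {'fx': 500.90729775417026, 'fy': 500.90729775417026, 'cx': 319.4247713785231, 'cy': 241.72603311914452, 'distortion': array([0.0189965, 0.       , 0.       , 0.       , 0.       ]), 'position': array([ -70.69387793, 1323.02363491,  678.04647901]), 'attitude': array([[-0.88548344,  0.18297079, -0.42713086],
       [-0.46442829, -0.31878698,  0.82624526],
       [ 0.01501499,  0.92999815,  0.3672574 ]])}
top {'fx': 616.3526725021725, 'fy': 616.3526725021725, 'cx': 318.64071096218635, 'cy': 235.0347424411064, 'distortion': array([-0.09943384,  0.        ,  0.        ,  0.        ,  0.        ]), 'position': array([ 445.23382196,  110.53418631, 1553.78175087]), 'attitude': array([[-0.01925243,  0.99531169, -0.09478383],
       [-0.99973194, -0.0179447 ,  0.01463016],
       [ 0.01286071,  0.09504009,  0.99539037]])}
{'time_s': 0.1, 'joint_positions': array([ 1.19251028,  0.61580263, -0.01261727,  1.42475834,  0.00809989,
        1.10343759, -0.04038363]), 'joint_vel': array([ 5.51644216e-04, -9.45399296e-04, -1.09692800e-03, -3.25928923e-03,
        4.19725406e-04,  1.24826243e-03,  4.19531814e-05]), 'joint_torque': array([ 1.59900639e-03, -4.70380998e+01,  2.60357084e-01, -1.71569109e+01,
        1.01185977e-02,  5.86899027e-03,  2.21990490e-05]), 'eef_pos': array([ 223.72384995, -609.48090761,  209.66044567]), 'eef_rot': array([[ 9.38730318e-01,  3.44651542e-01, -8.40008511e-04],
       [ 3.44652564e-01, -9.38727738e-01,  2.20093911e-03],
       [-2.99822325e-05, -2.35559935e-03, -9.99997225e-01]]), 'wrist_force': array([ 0.3622073 ,  0.71499558, -0.21473677]), 'ft_torque': array([-0.04488514, -0.00178371,  0.02379548]), 'gripper_force': 0.0, 'width': 85.6981055005992} 18.700000000000003
```

View pics/side0.png

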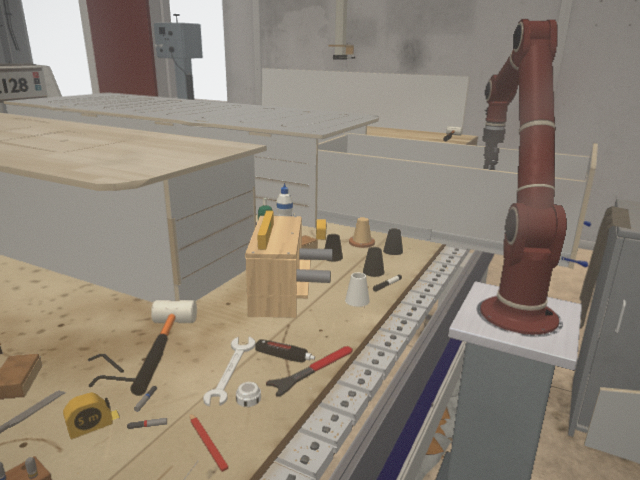

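View pics/top0.png

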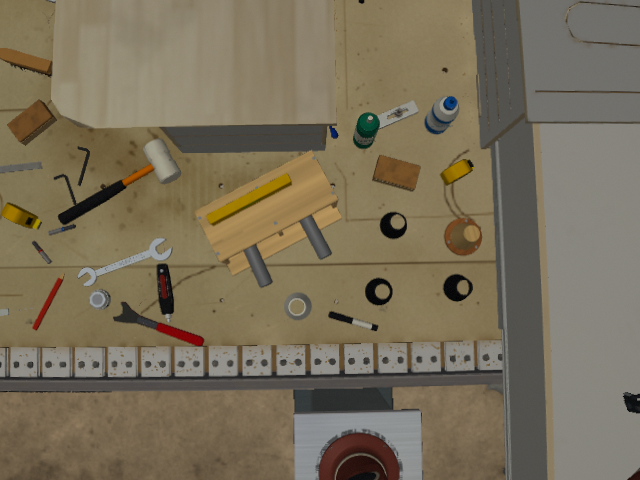

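The top view shows three black sleeves at (393,225), (379,291) and (458,288). The white cone at (297,306) is the decoy. The stub is at (463,236). The rack has its hood necks at (258,266) and (316,237). I'll enlarge to confirm.

```bash
cat > h.py <<'E'
from rig import arm, viewer, ticket
import cv2, numpy as np
from scipy.optimize import least_squares, minimize
from scipy.spatial.transform import Rotation as Ro
C={n:viewer.get_calibration(n) for n in("side","top")}
def proj(n,P):
    c=C[n];P=np.atleast_2d(np.array(P,float));R=np.array(c["attitude"])
    q=(P-c["position"])@R*[1,-1,-1]
    K=np.array([[c["fx"],0,c["cx"]],[0,c["fy"],c["cy"]],[0,0,1]])
    return cv2.projectPoints(q,np.zeros(3),np.zeros(3),K,np.array(c["distortion"]))[0][:,0]
def back(n,uv,z):
    c=C[n];K=np.array([[c["fx"],0,c["cx"]],[0,c["fy"],c["cy"]],[0,0,1]])
    p=cv2.undistortPoints(np.array([[uv]],float),K,np.array(c["distortion"]))[0,0]
    d=np.array(c["attitude"])@[p[0],-p[1],-1];o=np.array(c["position"])
    return o+d*(z-o[2])/d[2]
def ring(x,y,z,r,n=48):
    a=np.linspace(0,2*np.pi,n,False);return np.c_[x+r*np.cos(a),y+r*np.sin(a),a*0+z]
def move(dpos,drot=(0,0,0)):pass
E
python3 - <<'E'
from h import *
t=cv2.imread("pics/top0.png");s=cv2.imread("pics/side0.png")
a=cv2.resize(t[145:295,190:350],(800,750),interpolation=cv2.INTER_CUBIC)
cv2.imwrite("pics/c1.png",cv2.resize(t[150:295,190:350],(660,598),interpolation=cv2.INTER_CUBIC))
cv2.imwrite("pics/c2.png",cv2.resize(s[200:320,240:440],(800,480),interpolation=cv2.INTER_CUBIC))
for p in[(393,225),(379,291),(458,288),(297,306)]: print(p,back("top",p,40).round())
E
```

```text
(393, 225) [611. -97.  40.]
(379, 291) [449. -57.  40.]
(458, 288) [ 452. -253.   40.]
(297, 306) [416. 145.  40.]
```

View pics/c1.png

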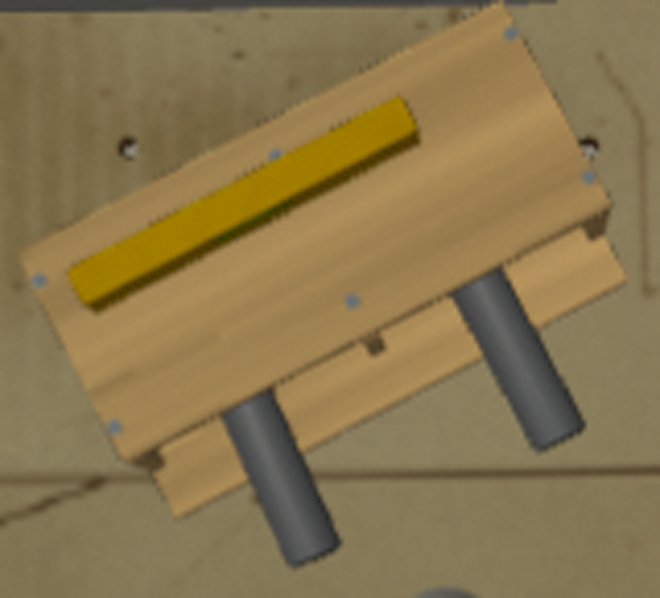

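View pics/c2.png

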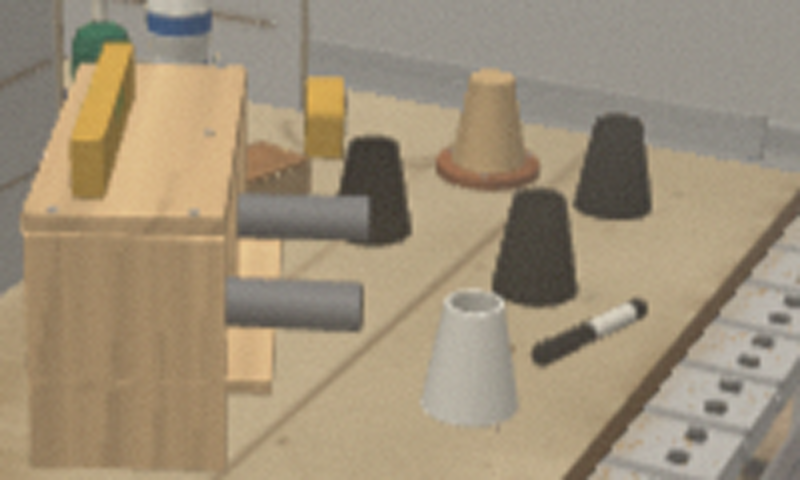

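```bash
cat >> h.py <<'E'
def hullc(n,x,y,z0=0,r0=35,r1=21,h=80):
    hu=cv2.convexHull(np.r_[proj(n,ring(x,y,z0,r0)),proj(n,ring(x,y,z0+h,r1))].astype(np.float32))
    m=cv2.moments(hu);return np.array([m["m10"]/m["m00"],m["m01"]/m["m00"]]),m["m00"],hu
def blobs(im,n="top",thr=62):
    g=im.max(2);m=(g<thr).astype(np.uint8)
    cs,_=cv2.findContours(m,cv2.RETR_EXTERNAL,cv2.CHAIN_APPROX_NONE);out=[]
    for c in cs:
        h=cv2.convexHull(c);M=cv2.moments(h)
        if 200<M["m00"]<1500: out.append((np.array([M["m10"],M["m01"]])/M["m00"],M["m00"]))
    return out
def sleeve(c,n="top",z0=0):
    p=back(n,c,z0+40)[:2]
    return least_squares(lambda q:hullc(n,*q,z0)[0]-c,p,diff_step=1e-3).x
E
python3 - <<'E'
from h import *
t=cv2.imread("pics/top0.png");s=cv2.imread("pics/side0.png")
for n,im in(("top",t),("side",s)):
  for c,a in blobs(im,n):
    q=sleeve(c,n);print(n,c.round(1),a,q.round(1),hullc(n,*q)[1])
# rack
k=660/160;U=lambda p:(p[0]/k+190,p[1]/k+150)
obs=[((125,457),(-65,150,185)),((22,258),(65,150,185)),((505,3),(65,-150,185)),((608,205),(-65,-150,185)),((178,517),(-95,150,70)),((625,278),(-95,-150,70))]
so=[((25,228),(-65,150,185)),((80,62),(65,150,185)),((245,70),(65,-150,185)),]
def w(q,P):
    c,si=np.cos(q[2]),np.sin(q[2]);P=np.array(P,float);return np.c_[q[0]+c*P[:,0]-si*P[:,1],q[1]+si*P[:,0]+c*P[:,1],P[:,2]]
P=[o[1] for o in obs];uv=np.array([U(o[0]) for o in obs])
r=least_squares(lambda q:(proj("top",w(q,P))-uv).ravel(),[600,150,0.4],diff_step=1e-4)
print("rack",r.x,np.degrees(r.x[2]),r.fun.reshape(-1,2).round(1).tolist())
for pr in((315,553),(250,400),(558,438),(480,285)):
    p=back("top",U(pr),93+0);q=r.x;d=p[:2]-q[:2];c,si=np.cos(q[2]),np.sin(q[2])
    print(pr,p.round(1),"in rack",(c*d[0]+si*d[1]).round(1),(-si*d[0]+c*d[1]).round(1))
# stub: cone top in side crop and base; top
print("stub side top",back("side",(240+493/4,200+78/4),94),"base",back("side",(240+488/4,200+160/4),12))
cv2.imwrite("pics/c3.png",cv2.resize(t[205:325,350:510],(800,600),interpolation=cv2.INTER_CUBIC))
E
```

```text
top [360.3 465.4] 1380.0 [20.3 -3.8] 689.4118346115574
top [631.9 401.7] 258.0 [ 152.3 -697.9] 773.6145833758637
top [133.  316.4] 571.5 [396.4 555.5] 666.2484616758302
top [378.3 291.3] 551.5 [448.3 -59.8] 604.6230322611518
top [457.  287.2] 566.0 [ 454.1 -258.4] 627.2736997320317
top [164.7 289.4] 629.5 [462.4 476.5] 635.3488638796844
top [393.  224.8] 540.0 [ 615.8 -101.8] 592.2632367087062
top [ 82.2 162.1] 278.0 [789.6 689.3] 697.3784626757842
top [367.1 126.2] 410.0 [870.4 -41.9] 620.0021611433476
side [ 87.4 418.5] 348.5 [642.3 859.1] 1814.5284438569797
rack [6.44366334e+02 2.06340113e+02 4.69975564e-01] 26.927616316451253 [[-0.2, 1.6], [-1.6, -1.4], [-0.6, -1.1], [1.6, 0.0], [-0.4, 0.5], [1.2, 0.4]]
(315, 553) [470.2 214.9  93. ] in rack -151.4 86.5
(250, 400) [558.8 251.3  93. ] in rack -56.0 78.8
(558, 438) [533.6  74.3  93. ] in rack -158.5 -67.6
(480, 285) [623.1 117.6  93. ] in rack -59.2 -69.5
stub side top [ 572.89975164 -261.74760303   94.        ] base [ 576.50026793 -268.41492355   12.        ]
```

View pics/c3.png

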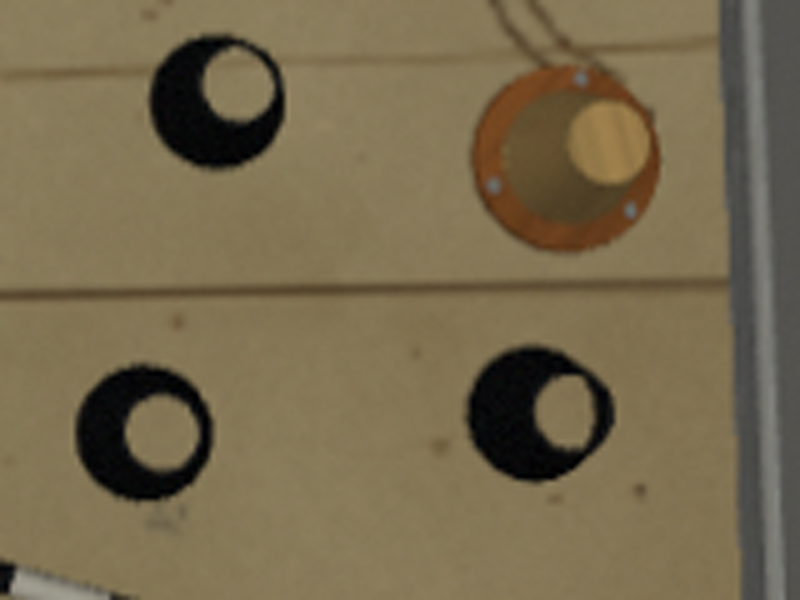

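The crop confirms three black sleeves (top px (393,225), (379,291), (457,287)) and the wooden stub, base centre (463,237). The white cone at (297,306) doesn't fit "black" and is left alone. Next I'll locate the necks precisely.

```bash
cat >> h.py <<'E'
RK=np.array([644.4,206.3,0.46998])
def necks(im,z=93):
    hsv=cv2.cvtColor(im,cv2.COLOR_BGR2HSV);m=((hsv[...,1]<70)&(hsv[...,2]>50)&(hsv[...,2]<125)).astype(np.uint8)
    m[:190]=0;m[300:]=0;m[:,:200]=0;m[:,350:]=0
    m=cv2.morphologyEx(m,cv2.MORPH_OPEN,np.ones((3,3)))
    cs,_=cv2.findContours(m,cv2.RETR_EXTERNAL,cv2.CHAIN_APPROX_NONE);out=[]
    for c in cs:
        if cv2.contourArea(c)<250: continue
        a=cv2.minAreaRect(c);b=cv2.boxPoints(a);b=b[np.argsort(b[:,1])]
        e=back("top",b[:2].mean(0),z),back("top",b[2:].mean(0),z)
        d=(e[0]-e[1]);out.append((e[1],e[0],np.arctan2(d[1],d[0]),a))
    return out
def goto(p,R,rows=0,ref=None):
    s=arm.get_state();p0,R0=(s["eef_pos"],s["eef_rot"]) if ref is None else ref
    d=R0.T@(np.array(p)-p0);w=Ro.from_matrix(R0.T@R).as_rotvec()
    n=rows or int(max(np.ceil(np.linalg.norm(d)/45),np.ceil(np.degrees(np.linalg.norm(w))/8),1))
    print("rows",n,"total slide mm",d.round(1),"rotdeg",np.degrees(w).round(1))
    D=p-p0;Rc=R0;pc=p0   # straight line with constant turn
    for i in range(n):
        sl=Rc.T@(D/n)/75;print([round(v,3) for v in sl],[round(v,4) for v in w/n/np.pi]);Rc=Rc@Ro.from_rotvec(w/n).as_matrix()
def tool(yaw,a=0):
    "tool x along yaw, pointing down, tilted a deg about tool x"
    c,s=np.cos(yaw),np.sin(yaw)
    return np.array([[c,s,0],[s,-c,0],[0,0,-1]])@Ro.from_rotvec([np.radians(a),0,0]).as_matrix()
E
python3 - <<'E'
from h import *
t=cv2.imread("pics/top0.png")
for tip,inn,yaw,a in necks(t):
    q=RK;d=tip[:2]-q[:2];c,s=np.cos(q[2]),np.sin(q[2])
    print(tip.round(1),inn.round(1),np.degrees(yaw).round(1),a,"rack",(c*d[0]+s*d[1]).round(1),(-s*d[0]+c*d[1]).round(1))
print(back("top",(472,233.6),94),back("top",(463.2,236.6),12))
goto([440,-150,270],tool(np.radians(24)))
E
```

```text
[467.7 216.3  93. ] [559.4 254.3  93. ] 22.5 ((257.5345153808594, 265.913818359375), (41.755455017089844, 13.655871391296387), 66.80140686035156) rack -153.0 88.9
[533.3  73.4  93. ] [627.1 121.   93. ] 26.9 ((315.2733459472656, 236.88754272460938), (44.05882263183594, 14.117647171020508), 61.92750930786133) rack -159.3 -68.1
[ 581.05786237 -279.42375055   94.        ] [ 581.45854188 -278.35265392   12.        ]
rows 12 total slide mm [ 361.4 -356.9  -59.5] rotdeg [-0.1 -0.  -3.8]
[np.float64(0.402), np.float64(-0.397), np.float64(-0.066)] [np.float64(-0.0001), np.float64(-0.0), np.float64(-0.0018)]
[np.float64(0.404), np.float64(-0.394), np.float64(-0.066)] [np.float64(-0.0001), np.float64(-0.0), np.float64(-0.0018)]
[np.float64(0.406), np.float64(-0.392), np.float64(-0.066)] [np.float64(-0.0001), np.float64(-0.0), np.float64(-0.0018)]
[np.float64(0.408), np.float64(-0.39), np.float64(-0.066)] [np.float64(-0.0001), np.float64(-0.0), np.float64(-0.0018)]
[np.float64(0.41), np.float64(-0.387), np.float64(-0.066)] [np.float64(-0.0001), np.float64(-0.0), np.float64(-0.0018)]
[np.float64(0.412), np.float64(-0.385), np.float64(-0.067)] [np.float64(-0.0001), np.float64(-0.0), np.float64(-0.0018)]
[np.float64(0.415), np.float64(-0.383), np.float64(-0.067)] [np.float64(-0.0001), np.float64(-0.0), np.float64(-0.0018)]
[np.float64(0.417), np.float64(-0.381), np.float64(-0.067)] [np.float64(-0.0001), np.float64(-0.0), np.float64(-0.0018)]
[np.float64(0.419), np.float64(-0.378), np.float64(-0.067)] [np.float64(-0.0001), np.float64(-0.0), np.float64(-0.0018)]
[np.float64(0.421), np.float64(-0.376), np.float64(-0.067)] [np.float64(-0.0001), np.float64(-0.0), np.float64(-0.0018)]
[np.float64(0.423), np.float64(-0.373), np.float64(-0.067)] [np.float64(-0.0001), np.float64(-0.0), np.float64(-0.0018)]
[np.float64(0.425), np.float64(-0.371), np.float64(-0.067)] [np.float64(-0.0001), np.float64(-0.0), np.float64(-0.0018)]
```

Request:
apply_moves:
  claw: [1,1,1,1,1,1,1,1,1,1,1,1]
  slide:
    - [0.4,-0.4,-0.07]
    - [0.4,-0.4,-0.07]
    - [0.4,-0.4,-0.07]
    - [0.41,-0.39,-0.07]
    - [0.41,-0.39,-0.07]
    - [0.41,-0.39,-0.07]
    - [0.41,-0.38,-0.07]
    - [0.41,-0.38,-0.07]
    - [0.42,-0.38,-0.07]
    - [0.42,-0.38,-0.07]
    - [0.42,-0.37,-0.07]
    - [0.42,-0.37,-0.07]
  rot:
    - [0,0,0]
    - [0,0,0]
    - [0,0,0]
    - [0,0,0]
    - [0,0,0]
    - [0,0,0]
    - [0,0,0]
    - [0,0,0]
    - [0,0,0]
    - [0,0,0]
    - [0,0,0]
    - [0,0,0]
  newtons: 100

```text
time_s: 1.3
eef_pos: [451.6, -155.1, 273.8]
eef_rot: [[0.939, 0.345, -0.001], [0.345, -0.939, 0.0], [-0.0, -0.0, -1.0]]
wrist_force: [0.4, -0.5, -0.1]
width: 85.7
gripper_force: 0.0
```

Run:
```python
from h import *
R=tool(np.radians(22.5),45);n=np.array([484.3,223.2,93])
print(R.round(3))
goto(n-90*R[:,2],R)
```

```text
[[ 0.924  0.271 -0.271]
 [ 0.383 -0.653  0.653]
 [ 0.    -0.707 -0.707]]
rows 8 total slide mm [ 163.7 -280.3  117.1] rotdeg [45.  -0.9 -2.2]
[np.float64(0.273), np.float64(-0.467), np.float64(0.195)] [np.float64(0.0312), np.float64(-0.0006), np.float64(-0.0016)]
[np.float64(0.275), np.float64(-0.445), np.float64(0.239)] [np.float64(0.0312), np.float64(-0.0006), np.float64(-0.0016)]
[np.float64(0.278), np.float64(-0.418), np.float64(0.281)] [np.float64(0.0312), np.float64(-0.0006), np.float64(-0.0016)]
[np.float64(0.281), np.float64(-0.387), np.float64(0.32)] [np.float64(0.0312), np.float64(-0.0006), np.float64(-0.0016)]
[np.float64(0.283), np.float64(-0.352), np.float64(0.356)] [np.float64(0.0312), np.float64(-0.0006), np.float64(-0.0016)]
[np.float64(0.285), np.float64(-0.314), np.float64(0.388)] [np.float64(0.0312), np.float64(-0.0006), np.float64(-0.0016)]
[np.float64(0.288), np.float64(-0.273), np.float64(0.416)] [np.float64(0.0312), np.float64(-0.0006), np.float64(-0.0016)]
[np.float64(0.29), np.float64(-0.23), np.float64(0.44)] [np.float64(0.0312), np.float64(-0.0006), np.float64(-0.0016)]
```

Request:
apply_moves:
  claw: [1,1,1,1,1,1,1,1,1,1,1,1]
  slide:
    - [0.273,-0.467,0.195]
    - [0.275,-0.445,0.239]
    - [0.278,-0.418,0.281]
    - [0.281,-0.387,0.32]
    - [0.283,-0.352,0.356]
    - [0.285,-0.314,0.388]
    - [0.288,-0.273,0.416]
    - [0.29,-0.23,0.44]
    - [0,0,0.4]
    - [0,0,0.4]
    - [0,0,0]
    - [0,0,0]
  rot:
    - [0.0312,-0.0006,-0.0016]
    - [0.0312,-0.0006,-0.0016]
    - [0.0312,-0.0006,-0.0016]
    - [0.0312,-0.0006,-0.0016]
    - [0.0312,-0.0006,-0.0016]
    - [0.0312,-0.0006,-0.0016]
    - [0.0312,-0.0006,-0.0016]
    - [0.0312,-0.0006,-0.0016]
    - [0,0,0]
    - [0,0,0]
    - [0,0,0]
    - [0,0,0]

```text
time_s: 2.5
eef_pos: [492.2, 201.7, 114.0]
eef_rot: [[0.923, 0.272, -0.271], [0.384, -0.654, 0.652], [0.001, -0.706, -0.708]]
wrist_force: [-0.3, -0.1, 1.1]
width: 85.4
gripper_force: 0.0
```

Run:
```python
from h import *
t=viewer.capture("top")[:,:,::-1];s=viewer.capture("side")[:,:,::-1]
a=cv2.resize(t[175:325,200:400],(400,300));b=cv2.resize(s[180:330,230:430],(400,300))
cv2.imwrite("pics/d1.png",cv2.resize(np.hstack([a,b]),(800,300)))
R=tool(np.radians(22.5),45);n=np.array([484.3,223.2,93])
goto(n+21*R[:,2],R);print(arm.get_state()["joint_positions"].round(2))
```

```text
rows 2 total slide mm [-0.3 -2.1 53.6] rotdeg [ 0.2 -0.2  0.1]
[np.float64(-0.002), np.float64(-0.014), np.float64(0.357)] [np.float64(0.0005), np.float64(-0.0005), np.float64(0.0002)]
[np.float64(-0.001), np.float64(-0.013), np.float64(0.357)] [np.float64(0.0005), np.float64(-0.0005), np.float64(0.0002)]
[ 0.26  0.8  -0.46  1.8  -0.54  0.92 -0.88]
```

View pics/d1.png

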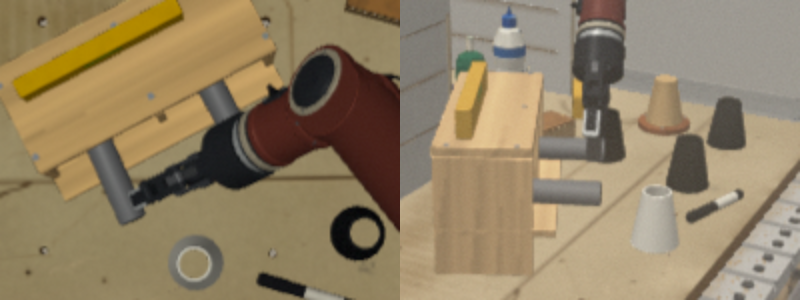

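The gripper is lined up beside the end of hood_1's neck, at crop (130,200).

Request:
apply_moves:
  claw: [1,1,1,0,0,0,0,0,0,0]
  slide:
    - [0,-0.014,0.357]
    - [0,-0.014,0.357]
    - [0,0,0]
    - [0,0,0]
    - [0,0,0]
    - [0,0,0]
    - [0,0,0]
    - [0,0,0]
    - [0,0,0]
    - [0,0,0]
  rot:
    - [0,0,0]
    - [0,0,0]
    - [0,0,0]
    - [0,0,0]
    - [0,0,0]
    - [0,0,0]
    - [0,0,0]
    - [0,0,0]
    - [0,0,0]
    - [0,0,0]
  newtons: 100

```text
time_s: 3.6
eef_pos: [477.9, 238.0, 77.9]
eef_rot: [[0.924, 0.272, -0.269], [0.383, -0.654, 0.653], [0.002, -0.706, -0.708]]
wrist_force: [1.2, -1.4, 2.0]
width: 29.8
gripper_force: 98.9
```

Request:
apply_moves:
  claw: [0,0,0,0,0,0]
  slide:
    - [0,-0.068,-0.068]
    - [0,-0.068,-0.068]
    - [0,-0.068,-0.068]
    - [0,-0.068,-0.068]
    - [0,0,0]
    - [0,0,0]
  rot:
    - [0,0,0]
    - [0,0,0]
    - [0,0,0]
    - [0,0,0]
    - [0,0,0]
    - [0,0,0]

```text
time_s: 4.2
eef_pos: [477.1, 238.2, 106.8]
eef_rot: [[0.923, 0.273, -0.27], [0.384, -0.654, 0.652], [0.002, -0.706, -0.708]]
wrist_force: [0.1, -0.1, -1.3]
width: 29.5
gripper_force: 99.1
```

Run:
```python
from h import *
s=viewer.capture("side")[:,:,::-1]
cv2.imwrite("pics/d2.png",cv2.resize(s[190:300,240:380],(700,550),interpolation=cv2.INTER_CUBIC))
```

```text
(no output)
```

View pics/d2.png

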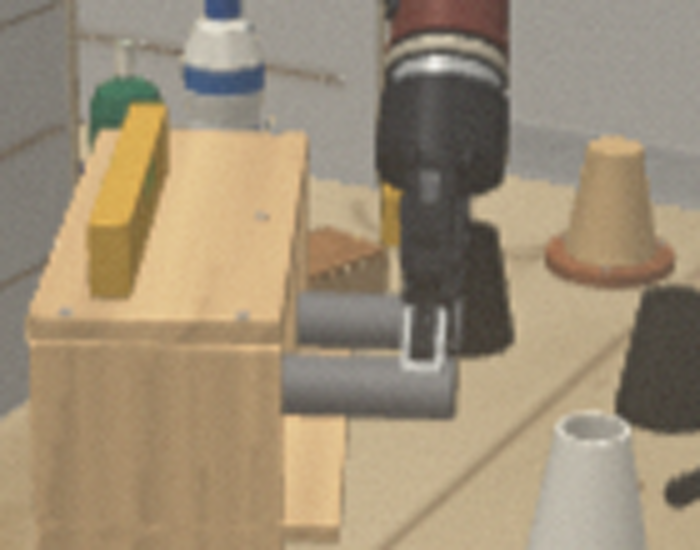

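Run:
```python
from h import *
f=lambda p:((p-[240,190])*5).round()
u=np.array([np.cos(.3927),np.sin(.3927)])
for x in(-150,-100):
  for z in(93,110,122):
    p=np.array([467.7,216.3])+u*(x+155);print(x,z,f(proj("side",[*p,z])))
s=arm.get_state();R=s["eef_rot"];p=s["eef_pos"]
for k in(0,10,20,30): print("tool -",k,f(proj("side",p-k*R[:,2]-15*R[:,1])),f(proj("side",p-k*R[:,2])))
```

```text
-150 93 [[440. 429.]]
-150 110 [[441. 401.]]
-150 122 [[442. 380.]]
-100 93 [[349. 424.]]
-100 110 [[349. 396.]]
-100 122 [[349. 376.]]
tool - 0 [[415. 409.]] [[416. 418.]]
tool - 10 [[416. 391.]] [[418. 401.]]
tool - 20 [[418. 373.]] [[419. 383.]]
tool - 30 [[419. 356.]] [[420. 366.]]
```

Request:
apply_moves:
  claw: [0,0,0,1,1,1,1,1,0,0,0,0]
  slide:
    - [0,0.09,0.09]
    - [0,0.09,0.09]
    - [0,0.09,0.09]
    - [0,0,0]
    - [0,0,0]
    - [0,0,0]
    - [0,0,0.2]
    - [0,0,0]
    - [0,0,0]
    - [0,0,0]
    - [0,0,0]
    - [0,0,0]
  rot:
    - [0,0,0]
    - [0,0,0]
    - [0,0,0]
    - [0,0,0]
    - [0,0,0]
    - [0,0,0]
    - [0,0,0]
    - [0,0,0]
    - [0,0,0]
    - [0,0,0]
    - [0,0,0]
    - [0,0,0]

```text
time_s: 5.45
eef_pos: [473.4, 248.0, 67.8]
eef_rot: [[0.924, 0.273, -0.27], [0.383, -0.653, 0.653], [0.002, -0.706, -0.708]]
wrist_force: [-0.6, -1.5, 0.7]
width: 31.7
gripper_force: 98.8
```

Request:
apply_moves:
  claw: [0,0,0,0]
  slide:
    - [0,0,0]
    - [0,0,0]
    - [0,0,0]
    - [0,0,0]
  rot:
    - [0,0,0]
    - [0,0,0]
    - [0,0,0]
    - [0,0,0]

```text
time_s: 5.85
eef_pos: [473.3, 248.1, 67.6]
eef_rot: [[0.924, 0.273, -0.27], [0.384, -0.653, 0.653], [0.002, -0.706, -0.708]]
wrist_force: [0.3, 0.0, 2.7]
width: 31.4
gripper_force: 98.7
```

Run:
```python
from h import *
s=viewer.capture("side")[:,:,::-1];t=viewer.capture("top")[:,:,::-1]
cv2.imwrite("pics/d3.png",np.hstack([cv2.resize(s[200:300,290:350],(360,600),interpolation=cv2.INTER_CUBIC),cv2.resize(t[220:320,220:290],(420,600),interpolation=cv2.INTER_CUBIC)]))
```

```text
(no output)
```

View pics/d3.png

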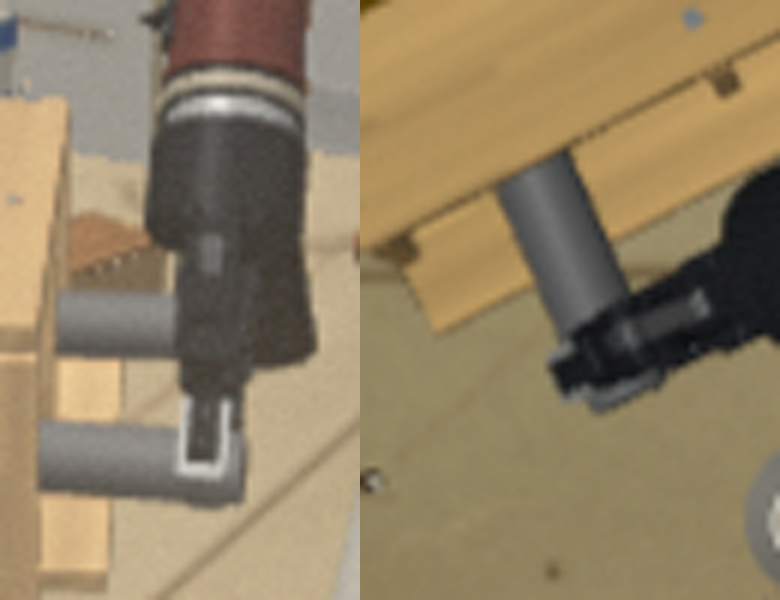

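Request:
apply_moves:
  claw: [0,0,0,0,0,0]
  slide:
    - [0,-0.068,-0.068]
    - [0,-0.068,-0.068]
    - [0,-0.068,-0.068]
    - [0,-0.068,-0.068]
    - [0,0,0]
    - [0,0,0]
  rot:
    - [0,0,0]
    - [0,0,0]
    - [0,0,0]
    - [0,0,0]
    - [0,0,0]
    - [0,0,0]

```text
time_s: 6.55
eef_pos: [473.1, 248.0, 96.4]
eef_rot: [[0.923, 0.273, -0.27], [0.384, -0.654, 0.652], [0.002, -0.706, -0.708]]
wrist_force: [0.4, 0.7, -1.5]
width: 31.5
gripper_force: 98.9
```

Request:
apply_moves:
  claw: [0,0,0,0,0,0]
  slide:
    - [0,0.0627,-0.0041]
    - [0,0.0627,-0.0041]
    - [0,0.0627,-0.0041]
    - [0,0.0627,-0.0041]
    - [0,0.0627,-0.0041]
    - [0,0.0627,-0.0041]
  rot:
    - [-0.0417,0,0]
    - [-0.0417,0,0]
    - [-0.0417,0,0]
    - [-0.0417,0,0]
    - [-0.0417,0,0]
    - [-0.0417,0,0]

```text
time_s: 7.15
eef_pos: [482.6, 224.6, 86.3]
eef_rot: [[0.923, 0.384, 0.004], [0.384, -0.923, -0.005], [0.002, 0.006, -1.0]]
wrist_force: [0.4, 0.9, -2.1]
width: 31.1
gripper_force: 99.3
```

Request:
apply_moves:
  claw: [0,0,0,0,0,0,0,0]
  slide:
    - [0,0.0627,-0.0041]
    - [0,0.0627,-0.0041]
    - [0,0.0627,-0.0041]
    - [0,0.0627,-0.0041]
    - [0,0.0627,-0.0041]
    - [0,0.0627,-0.0041]
    - [0,0,0]
    - [0,0,0]
  rot:
    - [-0.0417,0,0]
    - [-0.0417,0,0]
    - [-0.0417,0,0]
    - [-0.0417,0,0]
    - [-0.0417,0,0]
    - [-0.0417,0,0]
    - [0,0,0]
    - [0,0,0]

```text
time_s: 7.95
eef_pos: [491.9, 201.5, 95.4]
eef_rot: [[0.923, 0.273, 0.272], [0.385, -0.652, -0.654], [-0.001, 0.708, -0.706]]
wrist_force: [0.2, -0.4, -0.8]
width: 31.2
gripper_force: 99.6
```

Run:
```python
from h import *
s=viewer.capture("side")[:,:,::-1];t=viewer.capture("top")[:,:,::-1]
cv2.imwrite("pics/d4.png",np.hstack([cv2.resize(s[190:300,230:350],(436,400),interpolation=cv2.INTER_CUBIC),cv2.resize(t[210:320,220:320],(364,400),interpolation=cv2.INTER_CUBIC)]))
```

```text
(no output)
```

View pics/d4.png

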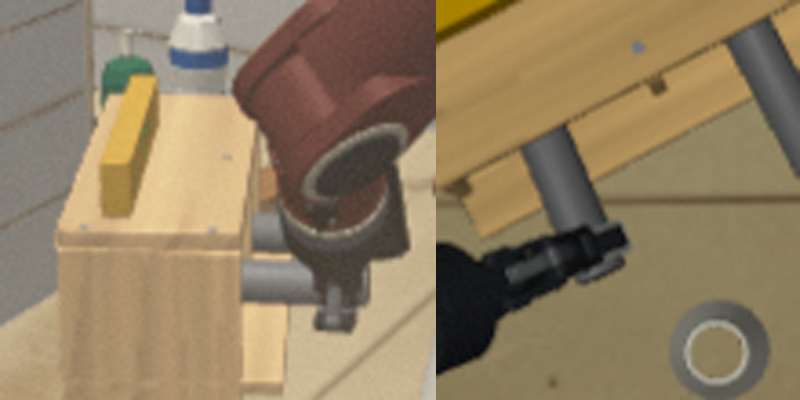

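Hood_1's neck is held level after the roll, in side crop (280,285). Now I'll lower it onto its side wall.

Request:
apply_moves:
  claw: [0,0,0,0,0,0]
  slide:
    - [0,-0.05,0.05]
    - [0,-0.05,0.05]
    - [0,-0.05,0.05]
    - [0,0,0]
    - [0,0,0]
    - [0,0,0]
  rot:
    - [0,0,0]
    - [0,0,0]
    - [0,0,0]
    - [0,0,0]
    - [0,0,0]
    - [0,0,0]

```text
time_s: 8.65
eef_pos: [492.9, 200.0, 81.2]
eef_rot: [[0.924, 0.267, 0.272], [0.381, -0.652, -0.655], [0.003, 0.71, -0.705]]
wrist_force: [-0.1, -3.0, 2.1]
width: 31.1
gripper_force: 99.5
```

Request:
apply_moves:
  claw: [0,0,0]
  slide:
    - [0,-0.02,0.02]
    - [0,0,0]
    - [0,0,0]
  rot:
    - [0,0,0]
    - [0,0,0]
    - [0,0,0]

```text
time_s: 8.95
eef_pos: [493.1, 199.5, 80.1]
eef_rot: [[0.924, 0.267, 0.273], [0.381, -0.651, -0.657], [0.002, 0.711, -0.703]]
wrist_force: [-1.8, -2.3, 7.4]
width: 31.0
gripper_force: 100.0
```

Request:
apply_moves:
  claw: [1,1,1,1,1,1]
  slide:
    - [0,0,0]
    - [0,0,0]
    - [0,0,0]
    - [0,0,0]
    - [0,0,0]
    - [0,0,0]
  rot:
    - [0,0,0]
    - [0,0,0]
    - [0,0,0]
    - [0,0,0]
    - [0,0,0]
    - [0,0,0]

```text
time_s: 9.55
eef_pos: [492.6, 201.2, 78.1]
eef_rot: [[0.923, 0.27, 0.273], [0.384, -0.652, -0.654], [0.001, 0.709, -0.706]]
wrist_force: [0.1, 0.2, 0.3]
width: 85.3
gripper_force: 0.0
```

Request:
apply_moves:
  claw: [1,1,1,1,1,1,1,1,1,1,1,1]
  slide:
    - [0,-0.0627,-0.0041]
    - [0,-0.0627,-0.0041]
    - [0,-0.0627,-0.0041]
    - [0,-0.0627,-0.0041]
    - [0,-0.0627,-0.0041]
    - [0,-0.0627,-0.0041]
    - [0,-0.0627,-0.0041]
    - [0,-0.0627,-0.0041]
    - [0,-0.0627,-0.0041]
    - [0,-0.0627,-0.0041]
    - [0,-0.0627,-0.0041]
    - [0,-0.0627,-0.0041]
  rot:
    - [0.0417,0,0]
    - [0.0417,0,0]
    - [0.0417,0,0]
    - [0.0417,0,0]
    - [0.0417,0,0]
    - [0.0417,0,0]
    - [0.0417,0,0]
    - [0.0417,0,0]
    - [0.0417,0,0]
    - [0.0417,0,0]
    - [0.0417,0,0]
    - [0.0417,0,0]

```text
time_s: 10.75
eef_pos: [474.4, 246.7, 78.7]
eef_rot: [[0.925, 0.271, -0.268], [0.381, -0.651, 0.656], [0.003, -0.709, -0.705]]
wrist_force: [0.2, 0.3, -0.1]
width: 85.1
gripper_force: 0.0
```

Run:
```python
from h import *
s=viewer.capture("side")[:,:,::-1];t=viewer.capture("top")[:,:,::-1]
cv2.imwrite("pics/d5.png",np.hstack([cv2.resize(s[190:300,230:350],(436,400),interpolation=cv2.INTER_CUBIC),cv2.resize(t[210:320,220:320],(364,400),interpolation=cv2.INTER_CUBIC)]))
s=arm.get_state();print(s["eef_pos"],s["eef_rot"].round(3),s["wrist_force"].round(1), s["joint_positions"].round(2))
R=s["eef_rot"];print(s["eef_pos"]-36*R[:,2])
```

```text
[475.28143871 241.91486888  73.84323674] [[ 0.928  0.261 -0.266]
 [ 0.373 -0.659  0.653]
 [-0.005 -0.706 -0.709]] [-0.4 -0.1 -0.7] [ 0.26  0.87 -0.56  1.86 -0.51  0.75 -0.94]
[484.87447082 218.39387775  99.35277831]
```

View pics/d5.png

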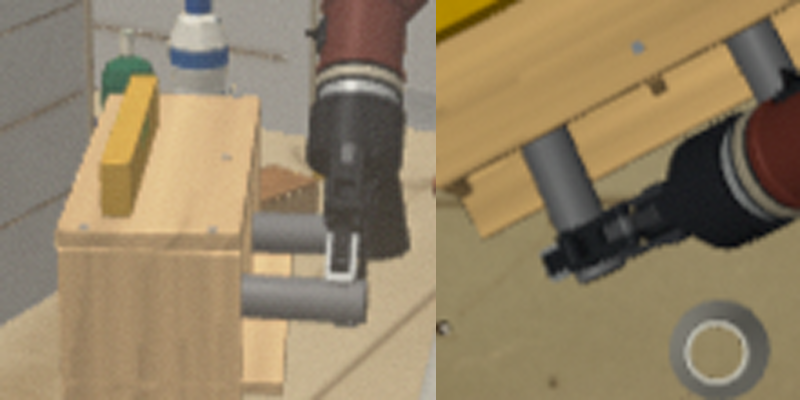

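Request:
apply_moves:
  claw: [1,1,1]
  slide:
    - [0,0,0]
    - [0,0,0]
    - [0,0,0]
  rot:
    - [0,0,0]
    - [0,0,0]
    - [0,0,0]

```text
time_s: 11.15
eef_pos: [472.2, 250.2, 79.6]
eef_rot: [[0.922, 0.277, -0.271], [0.388, -0.653, 0.651], [0.004, -0.705, -0.709]]
wrist_force: [0.1, -0.5, 0.4]
width: 85.5
gripper_force: 0.0
```

Request:
apply_moves:
  claw: [1,1,1,1]
  slide:
    - [0,0,0]
    - [0,0,0]
    - [0,0,0]
    - [0,0,0]
  rot:
    - [0,0,0]
    - [0,0,0]
    - [0,0,0]
    - [0,0,0]

```text
time_s: 11.55
eef_pos: [473.1, 248.2, 78.3]
eef_rot: [[0.923, 0.273, -0.27], [0.384, -0.653, 0.652], [0.002, -0.706, -0.708]]
wrist_force: [-0.1, -1.0, -0.3]
width: 85.3
gripper_force: 0.0
```

Request:
apply_moves:
  claw: [1]
  slide:
    - [0,0,0]
  rot:
    - [0,0,0]

```text
time_s: 11.65
eef_pos: [473.1, 248.0, 78.2]
eef_rot: [[0.924, 0.272, -0.27], [0.384, -0.653, 0.653], [0.001, -0.706, -0.708]]
wrist_force: [-0.8, 0.6, 0.4]
width: 85.6
gripper_force: 0.0
```

Request:
apply_moves:
  claw: [0,0,0,0,0,0,0]
  slide:
    - [0,-0.012,-0.012]
    - [0,0,0]
    - [0,0,0]
    - [0,0,0]
    - [0,0,0]
    - [0,0,0]
    - [0,0,0]
  rot:
    - [0,0,0]
    - [0,0,0]
    - [0,0,0]
    - [0,0,0]
    - [0,0,0]
    - [0,0,0]
    - [0,0,0]

```text
time_s: 12.35
eef_pos: [473.1, 248.0, 79.4]
eef_rot: [[0.924, 0.272, -0.27], [0.383, -0.653, 0.653], [0.001, -0.706, -0.708]]
wrist_force: [-0.7, 0.1, -0.1]
width: 31.5
gripper_force: 98.9
```

Request:
apply_moves:
  claw: [0,0,0,0,0,0,0]
  slide:
    - [0,-0.03,-0.03]
    - [0,-0.06,-0.06]
    - [0,-0.06,-0.06]
    - [0,-0.02,-0.02]
    - [0,0,0]
    - [0,0,0]
    - [0,0,0]
  rot:
    - [0,0,0]
    - [0,0,0]
    - [0,0,0]
    - [0,0,0]
    - [0,0,0]
    - [0,0,0]
    - [0,0,0]

```text
time_s: 13.05
eef_pos: [472.9, 247.9, 97.3]
eef_rot: [[0.924, 0.272, -0.27], [0.384, -0.654, 0.653], [0.001, -0.706, -0.708]]
wrist_force: [0.5, 0.0, -2.1]
width: 31.2
gripper_force: 99.0
```

Lifted again. Next comes the second quarter turn, with gentler ends.

Request:
apply_moves:
  claw: [0,0,0,0,0,0,0,0,0,0,0,0]
  slide:
    - [0,0.0314,-0.001]
    - [0,0.0627,-0.0041]
    - [0,0.0627,-0.0041]
    - [0,0.0627,-0.0041]
    - [0,0.0627,-0.0041]
    - [0,0.0627,-0.0041]
    - [0,0.0627,-0.0041]
    - [0,0.0627,-0.0041]
    - [0,0.0627,-0.0041]
    - [0,0.0627,-0.0041]
    - [0,0.0627,-0.0041]
    - [0,0.0627,-0.0041]
  rot:
    - [-0.0208,0,0]
    - [-0.0417,0,0]
    - [-0.0417,0,0]
    - [-0.0417,0,0]
    - [-0.0417,0,0]
    - [-0.0417,0,0]
    - [-0.0417,0,0]
    - [-0.0417,0,0]
    - [-0.0417,0,0]
    - [-0.0417,0,0]
    - [-0.0417,0,0]
    - [-0.0417,0,0]

```text
time_s: 14.25
eef_pos: [491.2, 204.5, 95.9]
eef_rot: [[0.922, 0.288, 0.257], [0.386, -0.691, -0.611], [0.002, 0.663, -0.748]]
wrist_force: [-0.1, -0.6, -2.0]
width: 31.0
gripper_force: 99.3
```

Request:
apply_moves:
  claw: [0,0,0,0,0,0,0]
  slide:
    - [0,0.0314,-0.001]
    - [0,0,0]
    - [0,0,0]
    - [0,0,0]
    - [0,0,0]
    - [0,0,0]
    - [0,0,0]
  rot:
    - [-0.0208,0,0]
    - [0,0,0]
    - [0,0,0]
    - [0,0,0]
    - [0,0,0]
    - [0,0,0]
    - [0,0,0]

```text
time_s: 14.95
eef_pos: [492.9, 200.5, 98.0]
eef_rot: [[0.924, 0.269, 0.272], [0.382, -0.653, -0.653], [0.002, 0.708, -0.706]]
wrist_force: [-0.1, -0.5, -1.7]
width: 31.5
gripper_force: 99.4
```

Request:
apply_moves:
  claw: [0,0,0,0,0,0,0,0,0,0]
  slide:
    - [0,-0.03,0.03]
    - [0,-0.06,0.06]
    - [0,-0.06,0.06]
    - [0,-0.06,0.06]
    - [0,-0.03,0.03]
    - [0,0,0]
    - [0,0,0]
    - [0,0,0]
    - [0,0,0]
    - [0,0,0]
  rot:
    - [0,0,0]
    - [0,0,0]
    - [0,0,0]
    - [0,0,0]
    - [0,0,0]
    - [0,0,0]
    - [0,0,0]
    - [0,0,0]
    - [0,0,0]
    - [0,0,0]

```text
time_s: 15.95
eef_pos: [492.8, 201.1, 72.3]
eef_rot: [[0.923, 0.27, 0.273], [0.384, -0.652, -0.654], [0.002, 0.708, -0.706]]
wrist_force: [-0.3, 0.1, -1.2]
width: 31.4
gripper_force: 99.4
```

Request:
apply_moves:
  claw: [0,0,0,0,0,0]
  slide:
    - [0,-0.02,0.02]
    - [0,-0.02,0.02]
    - [0,0,0]
    - [0,0,0]
    - [0,0,0]
    - [0,0,0]
  rot:
    - [0,0,0]
    - [0,0,0]
    - [0,0,0]
    - [0,0,0]
    - [0,0,0]
    - [0,0,0]

```text
time_s: 16.55
eef_pos: [492.6, 201.0, 67.9]
eef_rot: [[0.923, 0.27, 0.273], [0.384, -0.652, -0.654], [0.001, 0.709, -0.706]]
wrist_force: [-0.1, 0.5, -1.0]
width: 31.6
gripper_force: 99.5
```

Request:
apply_moves:
  claw: [0,0,0,0]
  slide:
    - [0,-0.01,0.01]
    - [0,0,0]
    - [0,0,0]
    - [0,0,0]
  rot:
    - [0,0,0]
    - [0,0,0]
    - [0,0,0]
    - [0,0,0]

```text
time_s: 16.95
eef_pos: [492.9, 200.7, 67.2]
eef_rot: [[0.924, 0.269, 0.273], [0.383, -0.652, -0.654], [0.002, 0.709, -0.705]]
wrist_force: [0.2, -1.1, 1.2]
width: 31.4
gripper_force: 99.6
```

Request:
apply_moves:
  claw: [0,0,0,0]
  slide:
    - [0,-0.01,0.01]
    - [0,0,0]
    - [0,0,0]
    - [0,0,0]
  rot:
    - [0,0,0]
    - [0,0,0]
    - [0,0,0]
    - [0,0,0]

```text
time_s: 17.35
eef_pos: [492.9, 200.4, 66.3]
eef_rot: [[0.924, 0.268, 0.273], [0.383, -0.652, -0.655], [0.002, 0.709, -0.705]]
wrist_force: [0.1, -0.6, 5.1]
width: 31.7
gripper_force: 99.9
```

Request:
apply_moves:
  claw: [1,1,1,1,1,1,1,1,1,1,1,1]
  slide:
    - [0,0,0]
    - [0,0,0]
    - [0,0,0]
    - [0,0,0]
    - [0,0,0]
    - [0,0,-0.2]
    - [0,0,-0.5]
    - [0,0,-0.5]
    - [0,0,-0.5]
    - [0,0,-0.3]
    - [0,0,0]
    - [0,0,0]
  rot:
    - [0,0,0]
    - [0,0,0]
    - [0,0,0]
    - [0,0,0]
    - [0,0,0]
    - [0,0,0]
    - [0,0,0]
    - [0,0,0]
    - [0,0,0]
    - [0,0,0]
    - [0,0,0]
    - [0,0,0]

```text
time_s: 18.55
eef_pos: [451.6, 298.3, 171.2]
eef_rot: [[0.924, 0.27, 0.272], [0.383, -0.652, -0.655], [0.001, 0.709, -0.705]]
wrist_force: [-0.5, -0.5, 0.1]
width: 85.5
gripper_force: 0.0
```

Run:
```python
from h import *
t=viewer.capture("top")[:,:,::-1].copy();s=viewer.capture("side")[:,:,::-1]
for tip,inn,yaw,a in necks(t):
    print(tip.round(1),inn.round(1),np.degrees(yaw).round(1))
    g=tip+18*np.array([np.cos(yaw),np.sin(yaw),0])
    R=tool(yaw,45);print(g)
    if g[1]<150:
        goto(g-120*R[:,2],R)
for c,a in blobs(t): 
    q=sleeve(c);print(c.round(1),a,q.round(1)) if a>400 and 350<c[0]<500 else 0
cv2.imwrite("pics/e1.png",t);cv2.imwrite("pics/e1s.png",s)
```

```text
[466.9 218.3  93. ] [558.4 256.8  93. ] 22.8
[483.50261643 225.2967992   93.        ]
[533.3  73.4  93. ] [627.1 121.   93. ] 26.9
[549.35627645  81.51034666  93.        ]
rows 12 total slide mm [ 14.9 231.  223. ] rotdeg [90.2  0.1 -5. ]
[np.float64(0.017), np.float64(0.257), np.float64(0.248)] [np.float64(0.0418), np.float64(0.0), np.float64(-0.0023)]
[np.float64(0.015), np.float64(0.287), np.float64(0.212)] [np.float64(0.0418), np.float64(0.0), np.float64(-0.0023)]
[np.float64(0.012), np.float64(0.312), np.float64(0.173)] [np.float64(0.0418), np.float64(0.0), np.float64(-0.0023)]
[np.float64(0.01), np.float64(0.332), np.float64(0.13)] [np.float64(0.0418), np.float64(0.0), np.float64(-0.0023)]
[np.float64(0.008), np.float64(0.347), np.float64(0.086)] [np.float64(0.0418), np.float64(0.0), np.float64(-0.0023)]
[np.float64(0.005), np.float64(0.355), np.float64(0.04)] [np.float64(0.0418), np.float64(0.0), np.float64(-0.0023)]
[np.float64(0.002), np.float64(0.357), np.float64(-0.007)] [np.float64(0.0418), np.float64(0.0), np.float64(-0.0023)]
[np.float64(-0.0), np.float64(0.353), np.float64(-0.054)] [np.float64(0.0418), np.float64(0.0), np.float64(-0.0023)]
[np.float64(-0.003), np.float64(0.343), np.float64(-0.099)] [np.float64(0.0418), np.float64(0.0), np.float64(-0.0023)]
[np.float64(-0.005), np.float64(0.327), np.float64(-0.143)] [np.float64(0.0418), np.float64(0.0), np.float64(-0.0023)]
[np.float64(-0.007), np.float64(0.305), np.float64(-0.185)] [np.float64(0.0418), np.float64(0.0), np.float64(-0.0023)]
[np.float64(-0.01), np.float64(0.278), np.float64(-0.223)] [np.float64(0.0418), np.float64(0.0), np.float64(-0.0023)]
[362.  465.9] 1381.0 [19.1 -8. ]
[378.3 291.3] 551.5 [448.3 -59.8]
[457.1 287.2] 564.0 [ 454.  -258.5]
[393.  224.8] 539.0 [ 615.8 -101.8]
```

Run:
```python
from h import *
y=np.radians(26.9);R=tool(y,-45);g=np.array([549.4,81.5,93]);s=arm.get_state();print(s["eef_pos"])
w=np.array([485,225,225.]);pre=g-80*R[:,2];print(R.round(3),pre)
goto(w,R);goto(pre,R,3,(w,R))
```

```text
[451.59969254 296.84880775 170.81002864]
[[ 0.892  0.32   0.32 ]
 [ 0.452 -0.631 -0.631]
 [ 0.     0.707 -0.707]] [523.80642792 131.94768645 149.56854249]
rows 3 total slide mm [ 3.4 94.2 18.1] rotdeg [ 0.2  3.2 -3.1]
[np.float64(0.015), np.float64(0.419), np.float64(0.08)] [np.float64(0.0005), np.float64(0.006), np.float64(-0.0058)]
[np.float64(0.006), np.float64(0.419), np.float64(0.08)] [np.float64(0.0005), np.float64(0.006), np.float64(-0.0058)]
[np.float64(-0.003), np.float64(0.419), np.float64(0.079)] [np.float64(0.0005), np.float64(0.006), np.float64(-0.0058)]
rows 3 total slide mm [ -7.5  17.8 124.4] rotdeg [0. 0. 0.]
[np.float64(-0.033), np.float64(0.079), np.float64(0.553)] [np.float64(0.0), np.float64(0.0), np.float64(0.0)]
[np.float64(-0.033), np.float64(0.079), np.float64(0.553)] [np.float64(0.0), np.float64(0.0), np.float64(0.0)]
[np.float64(-0.033), np.float64(0.079), np.float64(0.553)] [np.float64(0.0), np.float64(0.0), np.float64(0.0)]
```

Request:
apply_moves:
  claw: [1,1,1,1,1,1,1,1,1,1,1,1]
  slide:
    - [0.015,0.419,0.08]
    - [0.006,0.419,0.08]
    - [0,0.419,0.08]
    - [-0.025,0.06,0.415]
    - [-0.025,0.06,0.415]
    - [-0.025,0.06,0.415]
    - [-0.025,0.06,0.415]
    - [0,0,0]
    - [0,0,0]
    - [0,0,0]
    - [0,0,0]
    - [0,0,0]
  rot:
    - [0.0005,0.006,-0.0058]
    - [0.0005,0.006,-0.0058]
    - [0.0005,0.006,-0.0058]
    - [0,0,0]
    - [0,0,0]
    - [0,0,0]
    - [0,0,0]
    - [0,0,0]
    - [0,0,0]
    - [0,0,0]
    - [0,0,0]
    - [0,0,0]

```text
time_s: 19.85
eef_pos: [524.9, 135.4, 150.2]
eef_rot: [[0.89, 0.321, 0.324], [0.456, -0.632, -0.626], [0.004, 0.705, -0.709]]
wrist_force: [-0.3, 1.2, -0.1]
width: 85.8
gripper_force: 0.0
```

Run:
```python
from h import *
y=np.radians(26.9);R=tool(y,-45);g=np.array([549.4,81.5,93])
goto(g+36*R[:,2],R);print(arm.get_state()["joint_positions"].round(2))
```

```text
rows 3 total slide mm [ -3.2   1.8 118.3] rotdeg [-0.2 -0.3  0. ]
[np.float64(-0.014), np.float64(0.008), np.float64(0.526)] [np.float64(-0.0003), np.float64(-0.0006), np.float64(0.0001)]
[np.float64(-0.013), np.float64(0.007), np.float64(0.526)] [np.float64(-0.0003), np.float64(-0.0006), np.float64(0.0001)]
[np.float64(-0.012), np.float64(0.007), np.float64(0.526)] [np.float64(-0.0003), np.float64(-0.0006), np.float64(0.0001)]
[-1.1   0.73  0.61  1.92  0.56  0.78 -2.14]
```

Request:
apply_moves:
  claw: [1,1,1,1,1,1,1,1,1,1]
  slide:
    - [-0.01,0.005,0.3]
    - [-0.01,0.005,0.4]
    - [-0.01,0.005,0.4]
    - [-0.01,0.005,0.3]
    - [0,0,0.18]
    - [0,0,0]
    - [0,0,0]
    - [0,0,0]
    - [0,0,0]
    - [0,0,0]
  rot:
    - [0,0,0]
    - [0,0,0]
    - [0,0,0]
    - [0,0,0]
    - [0,0,0]
    - [0,0,0]
    - [0,0,0]
    - [0,0,0]
    - [0,0,0]
    - [0,0,0]

```text
time_s: 20.85
eef_pos: [561.0, 58.6, 67.4]
eef_rot: [[0.89, 0.321, 0.324], [0.456, -0.633, -0.626], [0.004, 0.705, -0.709]]
wrist_force: [-0.0, -0.5, -0.2]
width: 85.2
gripper_force: 0.0
```

Request:
apply_moves:
  claw: [0,0,0,0,0,0,0]
  slide:
    - [0,0,0]
    - [0,0,0]
    - [0,0,0]
    - [0,0,0]
    - [0,0,0]
    - [0,0,0]
    - [0,0,0]
  rot:
    - [0,0,0]
    - [0,0,0]
    - [0,0,0]
    - [0,0,0]
    - [0,0,0]
    - [0,0,0]
    - [0,0,0]

```text
time_s: 21.55
eef_pos: [560.8, 57.7, 67.1]
eef_rot: [[0.891, 0.321, 0.323], [0.455, -0.632, -0.627], [0.003, 0.705, -0.709]]
wrist_force: [-0.2, -0.4, 0.3]
width: 31.3
gripper_force: 98.8
```

Request:
apply_moves:
  claw: [0,0,0,0,0,0,0,0,0]
  slide:
    - [0,0.05,-0.05]
    - [0,0.09,-0.09]
    - [0,0.09,-0.09]
    - [0,0.045,-0.045]
    - [0,0,0]
    - [0,0,0]
    - [0,0,0]
    - [0,0,0]
    - [0,0,0]
  rot:
    - [0,0,0]
    - [0,0,0]
    - [0,0,0]
    - [0,0,0]
    - [0,0,0]
    - [0,0,0]
    - [0,0,0]
    - [0,0,0]
    - [0,0,0]

```text
time_s: 22.45
eef_pos: [560.6, 57.6, 95.9]
eef_rot: [[0.89, 0.321, 0.322], [0.455, -0.632, -0.627], [0.002, 0.705, -0.709]]
wrist_force: [0.2, -0.9, -0.9]
width: 31.2
gripper_force: 99.0
```

Request:
apply_moves:
  claw: [0,0,0,0,0,0]
  slide:
    - [0,-0.0314,-0.001]
    - [0,-0.0627,-0.0041]
    - [0,-0.0627,-0.0041]
    - [0,-0.0627,-0.0041]
    - [0,-0.0627,-0.0041]
    - [0,-0.0627,-0.0041]
  rot:
    - [0.0208,0,0]
    - [0.0417,0,0]
    - [0.0417,0,0]
    - [0.0417,0,0]
    - [0.0417,0,0]
    - [0.0417,0,0]

```text
time_s: 23.05
eef_pos: [550.2, 77.8, 86.7]
eef_rot: [[0.891, 0.453, 0.03], [0.454, -0.889, -0.05], [0.004, 0.058, -0.998]]
wrist_force: [0.0, -0.4, -1.9]
width: 31.5
gripper_force: 99.3
```

Request:
apply_moves:
  claw: [0,0,0,0,0,0,0,0,0,0,0,0]
  slide:
    - [0,-0.0627,-0.0041]
    - [0,-0.0627,-0.0041]
    - [0,-0.0627,-0.0041]
    - [0,-0.0627,-0.0041]
    - [0,-0.0627,-0.0041]
    - [0,-0.0627,-0.0041]
    - [0,-0.0314,-0.001]
    - [0,0,0]
    - [0,0,0]
    - [0,0,0]
    - [0,0,0]
    - [0,0,0]
  rot:
    - [0.0417,0,0]
    - [0.0417,0,0]
    - [0.0417,0,0]
    - [0.0417,0,0]
    - [0.0417,0,0]
    - [0.0417,0,0]
    - [0.0208,0,0]
    - [0,0,0]
    - [0,0,0]
    - [0,0,0]
    - [0,0,0]
    - [0,0,0]

```text
time_s: 24.25
eef_pos: [537.5, 103.8, 97.1]
eef_rot: [[0.89, 0.325, -0.321], [0.457, -0.627, 0.632], [0.004, -0.709, -0.706]]
wrist_force: [1.1, -0.9, -0.2]
width: 31.5
gripper_force: 99.4
```

Request:
apply_moves:
  claw: [0,0,0,0,0,0,0,0]
  slide:
    - [0,0.05,0.05]
    - [0,0.05,0.05]
    - [0,0.04,0.04]
    - [0,0,0]
    - [0,0,0]
    - [0,0,0]
    - [0,0,0]
    - [0,0,0]
  rot:
    - [0,0,0]
    - [0,0,0]
    - [0,0,0]
    - [0,0,0]
    - [0,0,0]
    - [0,0,0]
    - [0,0,0]
    - [0,0,0]

```text
time_s: 25.05
eef_pos: [537.7, 103.0, 81.7]
eef_rot: [[0.891, 0.323, -0.321], [0.455, -0.627, 0.633], [0.003, -0.709, -0.705]]
wrist_force: [0.4, -0.0, -1.9]
width: 31.7
gripper_force: 99.4
```

Request:
apply_moves:
  claw: [0,0,0,0]
  slide:
    - [0,0.015,0.015]
    - [0,0,0]
    - [0,0,0]
    - [0,0,0]
  rot:
    - [0,0,0]
    - [0,0,0]
    - [0,0,0]
    - [0,0,0]

```text
time_s: 25.45
eef_pos: [537.6, 103.0, 79.9]
eef_rot: [[0.89, 0.322, -0.321], [0.455, -0.627, 0.633], [0.003, -0.71, -0.705]]
wrist_force: [-0.1, 0.5, -0.5]
width: 31.7
gripper_force: 99.4
```

Request:
apply_moves:
  claw: [0,0,0,0]
  slide:
    - [0,0.01,0.01]
    - [0,0,0]
    - [0,0,0]
    - [0,0,0]
  rot:
    - [0,0,0]
    - [0,0,0]
    - [0,0,0]
    - [0,0,0]

```text
time_s: 25.85
eef_pos: [537.6, 103.2, 79.1]
eef_rot: [[0.89, 0.323, -0.321], [0.455, -0.626, 0.633], [0.003, -0.71, -0.704]]
wrist_force: [0.0, -0.7, -0.1]
width: 31.5
gripper_force: 99.5
```

Request:
apply_moves:
  claw: [0,0,0,0,1,1,1,1,1,1]
  slide:
    - [0,0.01,0.01]
    - [0,0,0]
    - [0,0,0]
    - [0,0,0]
    - [0,0,0]
    - [0,0,0]
    - [0,0,0]
    - [0,0,0]
    - [0,0,0]
    - [0,0,0]
  rot:
    - [0,0,0]
    - [0,0,0]
    - [0,0,0]
    - [0,0,0]
    - [0,0,0]
    - [0,0,0]
    - [0,0,0]
    - [0,0,0]
    - [0,0,0]
    - [0,0,0]

```text
time_s: 26.85
eef_pos: [537.6, 103.0, 77.7]
eef_rot: [[0.891, 0.322, -0.321], [0.455, -0.627, 0.633], [0.003, -0.709, -0.705]]
wrist_force: [0.1, -1.0, 0.1]
width: 85.7
gripper_force: 0.0
```

Request:
apply_moves:
  claw: [1,1,1,1,1,1,1,1,1,1,1,1]
  slide:
    - [0,0.0314,-0.001]
    - [0,0.0627,-0.0041]
    - [0,0.0627,-0.0041]
    - [0,0.0627,-0.0041]
    - [0,0.0627,-0.0041]
    - [0,0.0627,-0.0041]
    - [0,0.0627,-0.0041]
    - [0,0.0627,-0.0041]
    - [0,0.0627,-0.0041]
    - [0,0.0627,-0.0041]
    - [0,0.0627,-0.0041]
    - [0,0.0627,-0.0041]
  rot:
    - [-0.0208,0,0]
    - [-0.0417,0,0]
    - [-0.0417,0,0]
    - [-0.0417,0,0]
    - [-0.0417,0,0]
    - [-0.0417,0,0]
    - [-0.0417,0,0]
    - [-0.0417,0,0]
    - [-0.0417,0,0]
    - [-0.0417,0,0]
    - [-0.0417,0,0]
    - [-0.0417,0,0]

```text
time_s: 28.05
eef_pos: [560.4, 61.0, 76.9]
eef_rot: [[0.889, 0.34, 0.306], [0.457, -0.67, -0.585], [0.006, 0.66, -0.751]]
wrist_force: [0.9, 0.2, -1.6]
width: 85.3
gripper_force: 0.0
```

Request:
apply_moves:
  claw: [1,1,1,1,1,1,1,1]
  slide:
    - [0,0.0314,-0.001]
    - [0,0.01,-0.01]
    - [0,0,0]
    - [0,0,0]
    - [0,0,0]
    - [0,0,0]
    - [0,0,0]
    - [0,0,0]
  rot:
    - [-0.0208,0,0]
    - [0,0,0]
    - [0,0,0]
    - [0,0,0]
    - [0,0,0]
    - [0,0,0]
    - [0,0,0]
    - [0,0,0]

```text
time_s: 28.85
eef_pos: [560.9, 57.3, 78.9]
eef_rot: [[0.891, 0.32, 0.322], [0.454, -0.633, -0.627], [0.003, 0.705, -0.709]]
wrist_force: [0.6, 0.1, -0.7]
width: 85.4
gripper_force: 0.0
```

Run:
```python
from h import *
s=viewer.capture("side")[:,:,::-1];t=viewer.capture("top")[:,:,::-1]
cv2.imwrite("pics/d6.png",np.hstack([cv2.resize(s[190:300,230:350],(436,400),interpolation=cv2.INTER_CUBIC),cv2.resize(t[190:300,240:340],(364,400),interpolation=cv2.INTER_CUBIC)]))
s=arm.get_state();R=s["eef_rot"];print(s["eef_pos"]-36*R[:,2])
```

```text
[549.1614665   80.13902657 104.24772057]
```

View pics/d6.png

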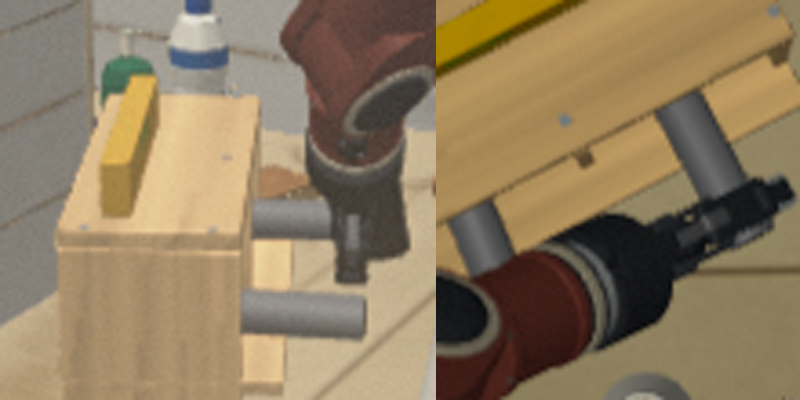

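Hood_2's neck is raised, standing on its side wall (side crop (290,220)). Hood_1's neck lies level and low (300,315). Now the second quarter turn for hood_2.

Request:
apply_moves:
  claw: [0,0,0,0,0,0,0]
  slide:
    - [0,0,0]
    - [0,0,0]
    - [0,0,0]
    - [0,0,0]
    - [0,0,0]
    - [0,0,0]
    - [0,0,0]
  rot:
    - [0,0,0]
    - [0,0,0]
    - [0,0,0]
    - [0,0,0]
    - [0,0,0]
    - [0,0,0]
    - [0,0,0]

```text
time_s: 29.65
eef_pos: [560.7, 57.6, 78.8]
eef_rot: [[0.891, 0.321, 0.323], [0.455, -0.632, -0.627], [0.003, 0.705, -0.709]]
wrist_force: [-0.3, 0.1, 1.3]
width: 31.5
gripper_force: 98.8
```

Request:
apply_moves:
  claw: [0,0,0,0,0,0,0,0]
  slide:
    - [0,0.04,-0.04]
    - [0,0.07,-0.07]
    - [0,0.05,-0.05]
    - [0,0,0]
    - [0,0,0]
    - [0,0,0]
    - [0,0,0]
    - [0,0,0]
  rot:
    - [0,0,0]
    - [0,0,0]
    - [0,0,0]
    - [0,0,0]
    - [0,0,0]
    - [0,0,0]
    - [0,0,0]
    - [0,0,0]

```text
time_s: 30.45
eef_pos: [560.6, 57.6, 95.5]
eef_rot: [[0.89, 0.321, 0.322], [0.455, -0.632, -0.627], [0.002, 0.705, -0.709]]
wrist_force: [0.2, -0.5, -1.0]
width: 31.3
gripper_force: 99.0
```

Request:
apply_moves:
  claw: [0,0,0,0,0,0,0,0,0,0,0,0]
  slide:
    - [0,-0.0314,-0.001]
    - [0,-0.0627,-0.0041]
    - [0,-0.0627,-0.0041]
    - [0,-0.0627,-0.0041]
    - [0,-0.0627,-0.0041]
    - [0,-0.0627,-0.0041]
    - [0,-0.0627,-0.0041]
    - [0,-0.0627,-0.0041]
    - [0,-0.0627,-0.0041]
    - [0,-0.0627,-0.0041]
    - [0,-0.0627,-0.0041]
    - [0,-0.0627,-0.0041]
  rot:
    - [0.0208,0,0]
    - [0.0417,0,0]
    - [0.0417,0,0]
    - [0.0417,0,0]
    - [0.0417,0,0]
    - [0.0417,0,0]
    - [0.0417,0,0]
    - [0.0417,0,0]
    - [0.0417,0,0]
    - [0.0417,0,0]
    - [0.0417,0,0]
    - [0.0417,0,0]

```text
time_s: 31.65
eef_pos: [538.9, 99.3, 94.0]
eef_rot: [[0.892, 0.339, -0.299], [0.452, -0.666, 0.593], [0.002, -0.664, -0.748]]
wrist_force: [-0.1, 0.2, -1.9]
width: 31.3
gripper_force: 99.3
```

Request:
apply_moves:
  claw: [0,0,0,0,0,0,0]
  slide:
    - [0,-0.0314,-0.001]
    - [0,0,0]
    - [0,0,0]
    - [0,0,0]
    - [0,0,0]
    - [0,0,0]
    - [0,0,0]
  rot:
    - [0.0208,0,0]
    - [0,0,0]
    - [0,0,0]
    - [0,0,0]
    - [0,0,0]
    - [0,0,0]
    - [0,0,0]

```text
time_s: 32.35
eef_pos: [537.5, 103.4, 96.2]
eef_rot: [[0.89, 0.324, -0.321], [0.456, -0.627, 0.632], [0.003, -0.709, -0.705]]
wrist_force: [-0.1, 0.3, -1.4]
width: 31.0
gripper_force: 99.4
```

Lower about 28 mm, to TCP z near 68.

Request:
apply_moves:
  claw: [0,0,0,0,0,0,0,0,0,0]
  slide:
    - [0,0.04,0.04]
    - [0,0.07,0.07]
    - [0,0.07,0.07]
    - [0,0.05,0.05]
    - [0,0.02,0.02]
    - [0,0,0]
    - [0,0,0]
    - [0,0,0]
    - [0,0,0]
    - [0,0,0]
  rot:
    - [0,0,0]
    - [0,0,0]
    - [0,0,0]
    - [0,0,0]
    - [0,0,0]
    - [0,0,0]
    - [0,0,0]
    - [0,0,0]
    - [0,0,0]
    - [0,0,0]

```text
time_s: 33.35
eef_pos: [537.7, 103.0, 69.5]
eef_rot: [[0.891, 0.323, -0.321], [0.455, -0.627, 0.633], [0.003, -0.709, -0.705]]
wrist_force: [0.1, 0.6, -1.8]
width: 31.5
gripper_force: 99.3
```

Request:
apply_moves:
  claw: [0,0,0,0]
  slide:
    - [0,0.013,0.013]
    - [0,0,0]
    - [0,0,0]
    - [0,0,0]
  rot:
    - [0,0,0]
    - [0,0,0]
    - [0,0,0]
    - [0,0,0]

```text
time_s: 33.75
eef_pos: [537.7, 103.2, 68.0]
eef_rot: [[0.89, 0.323, -0.321], [0.455, -0.626, 0.633], [0.003, -0.71, -0.705]]
wrist_force: [0.2, 0.5, -0.1]
width: 31.3
gripper_force: 99.4
```

Request:
apply_moves:
  claw: [0,0,0,0]
  slide:
    - [0,0.01,0.01]
    - [0,0,0]
    - [0,0,0]
    - [0,0,0]
  rot:
    - [0,0,0]
    - [0,0,0]
    - [0,0,0]
    - [0,0,0]

```text
time_s: 34.15
eef_pos: [537.5, 103.5, 67.3]
eef_rot: [[0.89, 0.323, -0.321], [0.456, -0.626, 0.633], [0.003, -0.71, -0.704]]
wrist_force: [-0.9, 0.1, 2.7]
width: 31.7
gripper_force: 99.6
```

Request:
apply_moves:
  claw: [1,1,1,1,1,1,1,1,1,1,1,1]
  slide:
    - [0,0,0]
    - [0,0,0]
    - [0,0,0]
    - [0,0,0]
    - [0,0,0]
    - [0,0,-0.2]
    - [0,0,-0.5]
    - [0,0,-0.5]
    - [0,0,-0.5]
    - [0,0,-0.4]
    - [0,0,0]
    - [0,0,0]
  rot:
    - [0,0,0]
    - [0,0,0]
    - [0,0,0]
    - [0,0,0]
    - [0,0,0]
    - [0,0,0]
    - [0,0,0]
    - [0,0,0]
    - [0,0,0]
    - [0,0,0]
    - [0,0,0]
    - [0,0,0]

```text
time_s: 35.35
eef_pos: [587.8, 3.7, 177.4]
eef_rot: [[0.891, 0.322, -0.321], [0.455, -0.627, 0.633], [0.002, -0.71, -0.704]]
wrist_force: [-0.9, 0.7, -1.0]
width: 85.8
gripper_force: 0.0
```

```bash
cat >> h.py <<'E'
def look(tag):
    t=viewer.capture("top")[:,:,::-1].copy();s=viewer.capture("side")[:,:,::-1].copy()
    cv2.imwrite(f"pics/{tag}.png",t);cv2.imwrite(f"pics/{tag}s.png",s)
    for tip,inn,yaw,a in necks(t): print("neck",tip.round(1),np.degrees(yaw).round(1))
    for c,a in blobs(t):
        if a>400 and 340<c[0]<500 and c[1]<350: print("blob",c.round(1),a,sleeve(c).round(1))
E
python3 - <<'E'
from h import *
look("f1")
s=arm.get_state();print(s["eef_pos"].round(1),s["eef_rot"].round(3))
R=tool(np.radians(26.9));w=np.array([480,-200,230.]);goto(w,R,12)
E
```

```text
neck [466.6 218.2  93. ] 22.5
neck [533.8  72.6  93. ] 26.9
blob [491.8 331.8] 867.5 [ 340.4 -341.8]
blob [364.2 294.3] 543.0 [441.5 -23.9]
blob [457.2 287.3] 552.0 [ 453.7 -258.7]
blob [458.9 151.4] 471.0 [ 800.8 -275.9]
[586.6   5.  176.8] [[ 0.889  0.322 -0.325]
 [ 0.457 -0.625  0.633]
 [ 0.001 -0.712 -0.703]]
rows 12 total slide mm [-188.5   56.  -132.5] rotdeg [-45.4   0.1   0.3]
[np.float64(-0.209), np.float64(0.062), np.float64(-0.147)] [np.float64(-0.021), np.float64(0.0), np.float64(0.0001)]
[np.float64(-0.209), np.float64(0.072), np.float64(-0.143)] [np.float64(-0.021), np.float64(0.0), np.float64(0.0001)]
[np.float64(-0.209), np.float64(0.081), np.float64(-0.138)] [np.float64(-0.021), np.float64(0.0), np.float64(0.0001)]
[np.float64(-0.209), np.float64(0.09), np.float64(-0.132)] [np.float64(-0.021), np.float64(0.0), np.float64(0.0001)]
[np.float64(-0.209), np.float64(0.099), np.float64(-0.126)] [np.float64(-0.021), np.float64(0.0), np.float64(0.0001)]
[np.float64(-0.209), np.float64(0.107), np.float64(-0.119)] [np.float64(-0.021), np.float64(0.0), np.float64(0.0001)]
[np.float64(-0.209), np.float64(0.115), np.float64(-0.112)] [np.float64(-0.021), np.float64(0.0), np.float64(0.0001)]
[np.float64(-0.209), np.float64(0.122), np.float64(-0.104)] [np.float64(-0.021), np.float64(0.0), np.float64(0.0001)]
[np.float64(-0.209), np.float64(0.129), np.float64(-0.096)] [np.float64(-0.021), np.float64(0.0), np.float64(0.0001)]
[np.float64(-0.209), np.float64(0.135), np.float64(-0.087)] [np.float64(-0.021), np.float64(0.0), np.float64(0.0001)]
[np.float64(-0.209), np.float64(0.14), np.float64(-0.078)] [np.float64(-0.021), np.float64(0.0), np.float64(0.0001)]
[np.float64(-0.209), np.float64(0.145), np.float64(-0.069)] [np.float64(-0.021), np.float64(0.0), np.float64(0.0001)]
```

Request:
apply_moves:
  claw: [1,1,1,1,1,1,1,1,1,1,1,1]
  slide:
    - [-0.21,0.06,-0.15]
    - [-0.21,0.07,-0.14]
    - [-0.21,0.08,-0.14]
    - [-0.21,0.09,-0.13]
    - [-0.21,0.1,-0.13]
    - [-0.21,0.107,-0.12]
    - [-0.21,0.115,-0.11]
    - [-0.21,0.122,-0.1]
    - [-0.21,0.13,-0.1]
    - [-0.21,0.135,-0.09]
    - [-0.21,0.14,-0.08]
    - [-0.21,0.145,-0.07]
  rot:
    - [-0.021,0,0]
    - [-0.021,0,0]
    - [-0.021,0,0]
    - [-0.021,0,0]
    - [-0.021,0,0]
    - [-0.021,0,0]
    - [-0.021,0,0]
    - [-0.021,0,0]
    - [-0.021,0,0]
    - [-0.021,0,0]
    - [-0.021,0,0]
    - [-0.021,0,0]

```text
time_s: 36.65
eef_pos: [479.3, -200.6, 230.6]
eef_rot: [[0.889, 0.457, 0.002], [0.457, -0.889, -0.002], [0.001, 0.003, -1.0]]
wrist_force: [-0.2, -0.6, -0.2]
width: 85.4
gripper_force: 0.0
```

Request:
apply_moves:
  claw: [1,1,1,1]
  slide:
    - [0,0,0]
    - [0,0,0]
    - [0,0,0]
    - [0,0,0]
  rot:
    - [0,0,0]
    - [0,0,0]
    - [0,0,0]
    - [0,0,0]

```text
time_s: 37.05
eef_pos: [481.2, -201.2, 230.9]
eef_rot: [[0.89, 0.456, 0.003], [0.456, -0.89, 0.0], [0.003, 0.001, -1.0]]
wrist_force: [-0.0, -0.3, 0.2]
width: 85.3
gripper_force: 0.0
```

Run:
```python
from h import *
look("f2")
# side-view check of sleeve positions / stub
s=cv2.imread("pics/f2s.png");t=cv2.imread("pics/f2.png")
for q in((616,-102),(441.5,-24),(454,-258.5)): print(q,hullc("side",*q)[0].round(1),hullc("side",*q)[2][:,0].min(0),hullc("side",*q)[2][:,0].max(0))
g=s.max(2);m=(g<75).astype(np.uint8);cs,_=cv2.findContours(m,0,1)
for c in cs:
    if cv2.contourArea(c)>150:
        b=cv2.boundingRect(c)
        if 320<b[0]<420 and 220<b[1]<290: print(b)
# stub by colour of base in top view
hsv=cv2.cvtColor(t,cv2.COLOR_BGR2HSV);m=((hsv[...,0]<14)&(hsv[...,1]>110)).astype(np.uint8);m[:205]=0;m[270:]=0;m[:,:430]=0;m[:,490:]=0
pts=cv2.findNonZero(m)
if pts is not None:
    h=cv2.convexHull(pts);(c,r,a)=cv2.fitEllipse(h);print("base",c,r,back("top",c,12))
    pr=proj("top",ring(581.5,-278.4,12,48)).astype(np.float32);print(cv2.fitEllipse(pr))
    p2=proj("top",ring(581.5,-278.4,94,20)).astype(np.float32);print("top",cv2.fitEllipse(p2)[0])
R=tool(np.radians(26.9));goto(np.array([454,-258.5,150.]),R)
```

```text
neck [466.6 218.2  93. ] 22.5
neck [533.8  72.7  93. ] 26.7
blob [364.1 294.3] 546.0 [441.5 -23.9]
blob [393.1 224.9] 534.0 [ 615.6 -101.9]
(616, -102) [332.4 247.6] [321.93692 232.50949] [342.30902 260.58557]
(441.5, -24) [371.3 266.4] [359.6138  249.80563] [381.89624 280.66504]
(454, -258.5) [393.2 241.6] [382.63004 227.08598] [402.4976  254.13672]
(362, 253, 19, 28)
(326, 235, 16, 26)
base (469.23138427734375, 245.72410583496094) (39.325538635253906, 61.32533645629883) [ 557.98730435 -292.88900056   12.        ]
((463.17047119140625, 236.6374969482422), (37.055198669433594, 38.007598876953125), 146.3008575439453)
top (471.5634765625, 233.43507385253906)
rows 3 total slide mm [-50.2  38.3  81. ] rotdeg [ 0.1 -0.2  0.2]
[np.float64(-0.223), np.float64(0.17), np.float64(0.36)] [np.float64(0.0002), np.float64(-0.0003), np.float64(0.0004)]
[np.float64(-0.223), np.float64(0.171), np.float64(0.36)] [np.float64(0.0002), np.float64(-0.0003), np.float64(0.0004)]
[np.float64(-0.222), np.float64(0.171), np.float64(0.36)] [np.float64(0.0002), np.float64(-0.0003), np.float64(0.0004)]
```

Request:
apply_moves:
  claw: [1,1,1,1,1,1,1,1,1,1,1,1]
  slide:
    - [-0.22,0.17,0.36]
    - [-0.22,0.17,0.36]
    - [-0.22,0.17,0.36]
    - [-0.01,0,0.1]
    - [0,0,0]
    - [0,0,0.4]
    - [0,0,0.5]
    - [0,0,0.3]
    - [0,0,0.14]
    - [0,0,0]
    - [0,0,0]
    - [0,0,0]
  rot:
    - [0,0,0]
    - [0,0,0]
    - [0,0,0]
    - [0,0,0]
    - [0,0,0]
    - [0,0,0]
    - [0,0,0]
    - [0,0,0]
    - [0,0,0]
    - [0,0,0]
    - [0,0,0]
    - [0,0,0]

```text
time_s: 38.35
eef_pos: [455.5, -259.4, 44.2]
eef_rot: [[0.89, 0.455, 0.007], [0.455, -0.89, -0.003], [0.005, 0.006, -1.0]]
wrist_force: [-0.8, -0.7, -0.5]
width: 85.4
gripper_force: 0.0
```

Request:
apply_moves:
  claw: [1,1,0,0,0,0,0,0]
  slide:
    - [0,0,0]
    - [0,0,0]
    - [0,0,0]
    - [0,0,0]
    - [0,0,0]
    - [0,0,0]
    - [0,0,0]
    - [0,0,0]
  rot:
    - [0,0,0]
    - [0,0,0]
    - [0,0,0]
    - [0,0,0]
    - [0,0,0]
    - [0,0,0]
    - [0,0,0]
    - [0,0,0]
  newtons: 30

```text
time_s: 39.15
eef_pos: [454.1, -259.2, 42.9]
eef_rot: [[0.891, 0.455, 0.004], [0.455, -0.891, -0.002], [0.003, 0.003, -1.0]]
wrist_force: [-0.5, 0.8, 4.4]
width: 43.6
gripper_force: 30.2
```

Run:
```python
from h import *
look("f3");s=cv2.imread("pics/f3s.png");t=cv2.imread("pics/f3.png")
cv2.imwrite("pics/f3c.png",np.hstack([cv2.resize(s[195:275,340:420],(400,400),interpolation=cv2.INTER_CUBIC),cv2.resize(t[205:305,400:500],(400,400),interpolation=cv2.INTER_CUBIC)]))
```

```text
neck [466.9 218.3  93. ] 22.5
neck [533.8  72.7  93. ] 26.9
blob [364.1 294.3] 546.0 [441.5 -23.9]
blob [393.1 224.9] 534.0 [ 615.6 -101.9]
```

View pics/f3c.png

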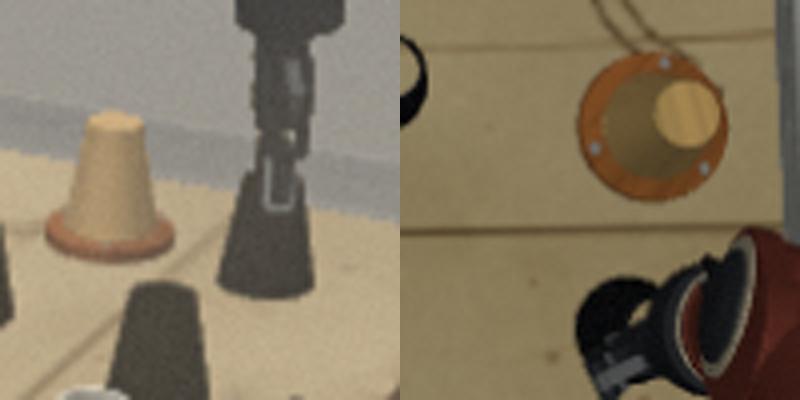

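The sleeve is held near its narrow end (side crop (275,190)), and the stub is clear. Lift and carry.

Request:
apply_moves:
  claw: [0,0,0,0,0,0,0,0,0,0,0,0]
  slide:
    - [0,0,-0.15]
    - [0,0,-0.35]
    - [0,0,-0.45]
    - [0,0,-0.45]
    - [0,0,-0.32]
    - [0.14,0.1,0]
    - [0.28,0.2,0]
    - [0.28,0.2,0]
    - [0.28,0.2,0]
    - [0.28,0.2,0]
    - [0.14,0.1,0]
    - [0,0,0]
  rot:
    - [0,0,0]
    - [0,0,0]
    - [0,0,0]
    - [0,0,0]
    - [0,0,0]
    - [0,0,0]
    - [0,0,0]
    - [0,0,0]
    - [0,0,0]
    - [0,0,0]
    - [0,0,0]
    - [0,0,0]

```text
time_s: 40.45
eef_pos: [582.6, -277.2, 171.5]
eef_rot: [[0.89, 0.456, 0.004], [0.456, -0.89, -0.0], [0.004, 0.002, -1.0]]
wrist_force: [-0.4, -0.4, -1.0]
width: 43.5
gripper_force: 30.4
```

Request:
apply_moves:
  claw: [0,0,0,0,0,0]
  slide:
    - [0,0,0]
    - [0,0,0]
    - [0,0,0]
    - [0,0,0]
    - [0,0,0]
    - [0,0,0]
  rot:
    - [0,0,0]
    - [0,0,0]
    - [0,0,0]
    - [0,0,0]
    - [0,0,0]
    - [0,0,0]

```text
time_s: 41.05
eef_pos: [581.0, -278.0, 172.2]
eef_rot: [[0.891, 0.455, 0.004], [0.455, -0.891, -0.001], [0.003, 0.003, -1.0]]
wrist_force: [0.4, -0.4, -1.0]
width: 43.8
gripper_force: 30.4
```

Request:
apply_moves:
  claw: [0,0,0,0,0,0,0,0,0,0]
  slide:
    - [0.012,0.006,0.15]
    - [0,0,0.25]
    - [0,0,0.25]
    - [0,0,0.25]
    - [0,0,0.15]
    - [0,0,0.07]
    - [0,0,0]
    - [0,0,0]
    - [0,0,0]
    - [0,0,0]
  rot:
    - [0,0,0]
    - [0,0,0]
    - [0,0,0]
    - [0,0,0]
    - [0,0,0]
    - [0,0,0]
    - [0,0,0]
    - [0,0,0]
    - [0,0,0]
    - [0,0,0]

```text
time_s: 42.05
eef_pos: [583.0, -278.2, 89.0]
eef_rot: [[0.891, 0.455, 0.005], [0.455, -0.891, -0.002], [0.004, 0.004, -1.0]]
wrist_force: [-0.6, -0.3, -1.5]
width: 44.0
gripper_force: 30.4
```

Request:
apply_moves:
  claw: [0,0,0,0,0]
  slide:
    - [0,0,0.04]
    - [0,0,0.04]
    - [0,0,0]
    - [0,0,0]
    - [0,0,0]
  rot:
    - [0,0,0]
    - [0,0,0]
    - [0,0,0]
    - [0,0,0]
    - [0,0,0]

```text
time_s: 42.55
eef_pos: [582.6, -278.0, 82.1]
eef_rot: [[0.89, 0.455, 0.004], [0.455, -0.89, -0.001], [0.003, 0.003, -1.0]]
wrist_force: [-0.2, 1.0, -0.3]
width: 44.3
gripper_force: 30.4
```

Request:
apply_moves:
  claw: [0,0,0,0]
  slide:
    - [0,0,0.04]
    - [0,0,0]
    - [0,0,0]
    - [0,0,0]
  rot:
    - [0,0,0]
    - [0,0,0]
    - [0,0,0]
    - [0,0,0]

```text
time_s: 42.95
eef_pos: [582.6, -278.0, 79.1]
eef_rot: [[0.891, 0.455, 0.004], [0.455, -0.891, -0.001], [0.003, 0.003, -1.0]]
wrist_force: [-0.1, 0.8, -1.6]
width: 44.2
gripper_force: 30.4
```

Request:
apply_moves:
  claw: [0,0,0,0]
  slide:
    - [0,0,0.03]
    - [0,0,0]
    - [0,0,0]
    - [0,0,0]
  rot:
    - [0,0,0]
    - [0,0,0]
    - [0,0,0]
    - [0,0,0]

```text
time_s: 43.35
eef_pos: [582.5, -278.1, 76.9]
eef_rot: [[0.891, 0.455, 0.004], [0.455, -0.891, -0.001], [0.003, 0.003, -1.0]]
wrist_force: [-0.9, 0.1, -0.8]
width: 44.0
gripper_force: 30.4
```

Request:
apply_moves:
  claw: [1,1,1,1,1,1,1,1,1,1,1,1]
  slide:
    - [0,0,0]
    - [0,0,0]
    - [0,0,0]
    - [0,0,0]
    - [0,0,-0.1]
    - [0,0,-0.2]
    - [0,0,-0.4]
    - [0,0,-0.5]
    - [0,0,-0.4]
    - [0,0,-0.2]
    - [0,0,0]
    - [0,0,0]
  rot:
    - [0,0,0]
    - [0,0,0]
    - [0,0,0]
    - [0,0,0]
    - [0,0,0]
    - [0,0,0]
    - [0,0,0]
    - [0,0,0]
    - [0,0,0]
    - [0,0,0]
    - [0,0,0]
    - [0,0,0]

```text
time_s: 44.55
eef_pos: [581.9, -277.8, 212.4]
eef_rot: [[0.89, 0.455, 0.004], [0.455, -0.89, -0.002], [0.003, 0.003, -1.0]]
wrist_force: [-0.2, 0.7, -0.1]
width: 85.1
gripper_force: 0.0
```

Run:
```python
from h import *
look("g1");s=cv2.imread("pics/g1s.png")
for z in(30,35,40,50):
    h=hullc("side",582,-278,z)[2][:,0];print(z,h.min(0),h.max(0))
m=(s.max(2)<75).astype(np.uint8);cs,_=cv2.findContours(m,0,1)
for c in cs:
    b=cv2.boundingRect(c)
    if cv2.contourArea(c)>100 and 320<b[0]<420 and 190<b[1]<290: print(b)
R=tool(np.radians(26.9));goto(np.array([441.5,-24,190.]),R)
```

```text
neck [466.6 218.2  93. ] 22.5
neck [533.9  72.6  93. ] 27.1
blob [364.1 294.3] 548.0 [441.5 -23.8]
blob [393.1 224.9] 535.0 [ 615.6 -101.9]
30 [352.3328  211.81305] [371.44778 237.77202]
35 [352.38614 210.50829] [371.52045 236.47757]
40 [352.43958 209.20088] [371.59326 235.18048]
50 [352.5468  206.57808] [371.73938 232.57834]
(362, 257, 19, 24)
(326, 235, 16, 26)
(354, 214, 16, 24)
rows 7 total slide mm [  -8.9 -289.3   20.4] rotdeg [ 0.  -0.1  0.2]
[np.float64(-0.017), np.float64(-0.551), np.float64(0.039)] [np.float64(0.0), np.float64(-0.0), np.float64(0.0001)]
[np.float64(-0.017), np.float64(-0.551), np.float64(0.039)] [np.float64(0.0), np.float64(-0.0), np.float64(0.0001)]
[np.float64(-0.017), np.float64(-0.551), np.float64(0.039)] [np.float64(0.0), np.float64(-0.0), np.float64(0.0001)]
[np.float64(-0.018), np.float64(-0.551), np.float64(0.039)] [np.float64(0.0), np.float64(-0.0), np.float64(0.0001)]
[np.float64(-0.018), np.float64(-0.551), np.float64(0.039)] [np.float64(0.0), np.float64(-0.0), np.float64(0.0001)]
[np.float64(-0.018), np.float64(-0.551), np.float64(0.039)] [np.float64(0.0), np.float64(-0.0), np.float64(0.0001)]
[np.float64(-0.018), np.float64(-0.551), np.float64(0.039)] [np.float64(0.0), np.float64(-0.0), np.float64(0.0001)]
```

Request:
apply_moves:
  claw: [1,1,1,1,1,1,1,1,1,1,1,1]
  slide:
    - [-0.015,-0.25,0]
    - [-0.015,-0.5,0.05]
    - [-0.015,-0.6,0.05]
    - [-0.015,-0.6,0.05]
    - [-0.015,-0.6,0.05]
    - [-0.015,-0.6,0.05]
    - [-0.015,-0.45,0.02]
    - [-0.015,-0.257,0]
    - [0,0,0]
    - [0,0,0]
    - [0,0,0]
    - [0,0,0]
  rot:
    - [0,0,0]
    - [0,0,0]
    - [0,0,0]
    - [0,0,0]
    - [0,0,0]
    - [0,0,0]
    - [0,0,0]
    - [0,0,0]
    - [0,0,0]
    - [0,0,0]
    - [0,0,0]
    - [0,0,0]

```text
time_s: 45.85
eef_pos: [442.9, -25.7, 190.5]
eef_rot: [[0.892, 0.453, 0.004], [0.453, -0.892, -0.002], [0.002, 0.003, -1.0]]
wrist_force: [0.4, 0.4, 0.2]
width: 84.9
gripper_force: 0.0
```

Request:
apply_moves:
  claw: [1,1]
  slide:
    - [0,0,0]
    - [0,0,0]
  rot:
    - [0,0,0]
    - [0,0,0]

```text
time_s: 46.05
eef_pos: [442.7, -24.9, 190.6]
eef_rot: [[0.891, 0.454, 0.004], [0.454, -0.891, -0.001], [0.003, 0.003, -1.0]]
wrist_force: [-0.9, 0.2, -0.1]
width: 85.4
gripper_force: 0.0
```

Request:
apply_moves:
  claw: [1,1,1,1,1,1,1,1,1,1]
  slide:
    - [-0.008,-0.019,0.2]
    - [0,0,0.45]
    - [0,0,0.5]
    - [0,0,0.45]
    - [0,0,0.25]
    - [0,0,0.11]
    - [0,0,0]
    - [0,0,0]
    - [0,0,0]
    - [0,0,0]
  rot:
    - [0,0,0]
    - [0,0,0]
    - [0,0,0]
    - [0,0,0]
    - [0,0,0]
    - [0,0,0]
    - [0,0,0]
    - [0,0,0]
    - [0,0,0]
    - [0,0,0]

```text
time_s: 47.05
eef_pos: [442.6, -23.7, 44.7]
eef_rot: [[0.891, 0.455, 0.006], [0.455, -0.891, -0.001], [0.005, 0.004, -1.0]]
wrist_force: [-0.2, -0.7, 0.4]
width: 85.3
gripper_force: 0.0
```

Request:
apply_moves:
  claw: [1,1,0,0,0,0,0,0]
  slide:
    - [0,0,0]
    - [0,0,0]
    - [0,0,0]
    - [0,0,0]
    - [0,0,0]
    - [0,0,0]
    - [0,0,0]
    - [0,0,0]
  rot:
    - [0,0,0]
    - [0,0,0]
    - [0,0,0]
    - [0,0,0]
    - [0,0,0]
    - [0,0,0]
    - [0,0,0]
    - [0,0,0]

```text
time_s: 47.85
eef_pos: [442.0, -23.6, 44.1]
eef_rot: [[0.89, 0.455, 0.004], [0.455, -0.89, -0.001], [0.003, 0.003, -1.0]]
wrist_force: [-0.3, 0.3, 5.4]
width: 43.5
gripper_force: 29.9
```

Request:
apply_moves:
  claw: [0,0,0,0,0,0,0,0,0,0,0,0]
  slide:
    - [0,0,-0.15]
    - [0,0,-0.3]
    - [0,0,-0.45]
    - [0,0,-0.45]
    - [0,0,-0.45]
    - [0,0,-0.2]
    - [0,0,0]
    - [0,0,0]
    - [0,0,0]
    - [0,0,0]
    - [0,0,0]
    - [0,0,0]
  rot:
    - [0,0,0]
    - [0,0,0]
    - [0,0,0]
    - [0,0,0]
    - [0,0,0]
    - [0,0,0]
    - [0,0,0]
    - [0,0,0]
    - [0,0,0]
    - [0,0,0]
    - [0,0,0]
    - [0,0,0]

```text
time_s: 49.05
eef_pos: [441.0, -23.3, 193.2]
eef_rot: [[0.89, 0.455, 0.003], [0.455, -0.89, -0.001], [0.002, 0.002, -1.0]]
wrist_force: [-0.1, -0.5, -1.6]
width: 43.7
gripper_force: 30.3
```

Run:
```python
from h import *
s=arm.get_state()
R=s["eef_rot"];goto(np.array([582,-278.2,192.]),R)
```

```text
rows 7 total slide mm [  9.6 291.1   1.9] rotdeg [0. 0. 0.]
[np.float64(0.018), np.float64(0.554), np.float64(0.004)] [np.float64(0.0), np.float64(0.0), np.float64(0.0)]
[np.float64(0.018), np.float64(0.554), np.float64(0.004)] [np.float64(0.0), np.float64(0.0), np.float64(0.0)]
[np.float64(0.018), np.float64(0.554), np.float64(0.004)] [np.float64(0.0), np.float64(0.0), np.float64(0.0)]
[np.float64(0.018), np.float64(0.554), np.float64(0.004)] [np.float64(0.0), np.float64(0.0), np.float64(0.0)]
[np.float64(0.018), np.float64(0.554), np.float64(0.004)] [np.float64(0.0), np.float64(0.0), np.float64(0.0)]
[np.float64(0.018), np.float64(0.554), np.float64(0.004)] [np.float64(0.0), np.float64(0.0), np.float64(0.0)]
[np.float64(0.018), np.float64(0.554), np.float64(0.004)] [np.float64(0.0), np.float64(0.0), np.float64(0.0)]
```

Request:
apply_moves:
  claw: [0,0,0,0,0,0,0,0,0,0,0,0]
  slide:
    - [0.013,0.2,0]
    - [0.013,0.4,0]
    - [0.013,0.5,0]
    - [0.013,0.5,0]
    - [0.013,0.5,0]
    - [0.013,0.5,0]
    - [0.013,0.5,0]
    - [0.013,0.4,0]
    - [0.013,0.25,0]
    - [0.011,0.131,0]
    - [0,0,0]
    - [0,0,0]
  rot:
    - [0,0,0]
    - [0,0,0]
    - [0,0,0]
    - [0,0,0]
    - [0,0,0]
    - [0,0,0]
    - [0,0,0]
    - [0,0,0]
    - [0,0,0]
    - [0,0,0]
    - [0,0,0]
    - [0,0,0]

```text
time_s: 50.25
eef_pos: [581.9, -277.3, 194.3]
eef_rot: [[0.89, 0.456, 0.003], [0.456, -0.89, -0.0], [0.003, 0.001, -1.0]]
wrist_force: [0.3, 1.3, -0.9]
width: 43.7
gripper_force: 30.3
```

Request:
apply_moves:
  claw: [0,0,0,0,0]
  slide:
    - [0,0,0]
    - [0,0,0]
    - [0,0,0]
    - [0,0,0]
    - [0,0,0]
  rot:
    - [0,0,0]
    - [0,0,0]
    - [0,0,0]
    - [0,0,0]
    - [0,0,0]

```text
time_s: 50.75
eef_pos: [582.2, -278.1, 194.8]
eef_rot: [[0.89, 0.455, 0.004], [0.455, -0.89, -0.001], [0.003, 0.003, -1.0]]
wrist_force: [0.7, 0.0, -1.2]
width: 43.7
gripper_force: 30.3
```

Request:
apply_moves:
  claw: [0,0,0,0,0,0,0,0,0,0]
  slide:
    - [0,0,0.15]
    - [0,0,0.25]
    - [0,0,0.25]
    - [0,0,0.25]
    - [0,0,0.15]
    - [0,0,0.08]
    - [0,0,0]
    - [0,0,0]
    - [0,0,0]
    - [0,0,0]
  rot:
    - [0,0,0]
    - [0,0,0]
    - [0,0,0]
    - [0,0,0]
    - [0,0,0]
    - [0,0,0]
    - [0,0,0]
    - [0,0,0]
    - [0,0,0]
    - [0,0,0]

```text
time_s: 51.75
eef_pos: [583.1, -278.5, 110.8]
eef_rot: [[0.891, 0.455, 0.005], [0.455, -0.891, -0.002], [0.004, 0.004, -1.0]]
wrist_force: [0.1, 0.5, -1.3]
width: 43.7
gripper_force: 30.3
```

Request:
apply_moves:
  claw: [0,0,0,0,0]
  slide:
    - [0,0,0.04]
    - [0,0,0.04]
    - [0,0,0]
    - [0,0,0]
    - [0,0,0]
  rot:
    - [0,0,0]
    - [0,0,0]
    - [0,0,0]
    - [0,0,0]
    - [0,0,0]

```text
time_s: 52.25
eef_pos: [582.7, -278.4, 103.9]
eef_rot: [[0.891, 0.455, 0.004], [0.455, -0.891, -0.001], [0.003, 0.003, -1.0]]
wrist_force: [-0.4, 0.3, -0.9]
width: 43.9
gripper_force: 30.3
```

Request:
apply_moves:
  claw: [0,0,0,0,0]
  slide:
    - [0,0,0.04]
    - [0,0,0.03]
    - [0,0,0]
    - [0,0,0]
    - [0,0,0]
  rot:
    - [0,0,0]
    - [0,0,0]
    - [0,0,0]
    - [0,0,0]
    - [0,0,0]

```text
time_s: 52.75
eef_pos: [582.6, -278.2, 98.6]
eef_rot: [[0.89, 0.455, 0.004], [0.455, -0.89, -0.001], [0.003, 0.003, -1.0]]
wrist_force: [-0.5, 0.0, -1.0]
width: 43.4
gripper_force: 30.2
```

Request:
apply_moves:
  claw: [1,1,1,1,1,1,1,1,1,1,1,1]
  slide:
    - [0,0,0]
    - [0,0,0]
    - [0,0,0]
    - [0,0,0]
    - [0,0,-0.1]
    - [0,0,-0.2]
    - [0,0,-0.4]
    - [0,0,-0.5]
    - [0,0,-0.3]
    - [0,0,-0.1]
    - [0,0,0]
    - [0,0,0]
  rot:
    - [0,0,0]
    - [0,0,0]
    - [0,0,0]
    - [0,0,0]
    - [0,0,0]
    - [0,0,0]
    - [0,0,0]
    - [0,0,0]
    - [0,0,0]
    - [0,0,0]
    - [0,0,0]
    - [0,0,0]

```text
time_s: 53.95
eef_pos: [581.2, -277.9, 217.2]
eef_rot: [[0.891, 0.455, 0.001], [0.455, -0.891, -0.0], [0.001, 0.001, -1.0]]
wrist_force: [-0.7, -0.9, -0.1]
width: 85.2
gripper_force: 0.0
```

Run:
```python
from h import *
look("g2");s=cv2.imread("pics/g2s.png")
for z in(50,60):
    h=hullc("side",582,-278,z)[2][:,0];print(z,h.min(0),h.max(0))
m=(s.max(2)<75).astype(np.uint8);cs,_=cv2.findContours(m,0,1)
for c in cs:
    b=cv2.boundingRect(c)
    if cv2.contourArea(c)>100 and 320<b[0]<420 and 190<b[1]<290: print(b)
R=arm.get_state()["eef_rot"];goto(np.array([615.8,-102,214.]),R)
```

```text
neck [466.6 218.4  93. ] 22.5
neck [533.8  72.7  93. ] 26.7
blob [393.1 224.9] 534.0 [ 615.6 -101.9]
50 [352.5468  206.57808] [371.73938 232.57834]
60 [352.6545  203.94456] [371.88614 229.96553]
(326, 235, 16, 26)
(354, 208, 17, 30)
rows 4 total slide mm [ 110.9 -140.8    2.7] rotdeg [0. 0. 0.]
[np.float64(0.37), np.float64(-0.469), np.float64(0.009)] [np.float64(0.0), np.float64(0.0), np.float64(0.0)]
[np.float64(0.37), np.float64(-0.469), np.float64(0.009)] [np.float64(0.0), np.float64(0.0), np.float64(0.0)]
[np.float64(0.37), np.float64(-0.469), np.float64(0.009)] [np.float64(0.0), np.float64(0.0), np.float64(0.0)]
[np.float64(0.37), np.float64(-0.469), np.float64(0.009)] [np.float64(0.0), np.float64(0.0), np.float64(0.0)]
```

Request:
apply_moves:
  claw: [1,1,1,1,1,1,1,1,1,1,1,1]
  slide:
    - [0.12,-0.15,0]
    - [0.28,-0.355,0]
    - [0.34,-0.43,0.02]
    - [0.34,-0.43,0.02]
    - [0.25,-0.32,0]
    - [0.15,-0.19,0]
    - [0,0,0]
    - [0,0,0]
    - [0,0,0]
    - [0,0,0]
    - [0,0,0]
    - [0,0,0]
  rot:
    - [0,0,0]
    - [0,0,0]
    - [0,0,0]
    - [0,0,0]
    - [0,0,0]
    - [0,0,0]
    - [0,0,0]
    - [0,0,0]
    - [0,0,0]
    - [0,0,0]
    - [0,0,0]
    - [0,0,0]

```text
time_s: 55.25
eef_pos: [616.9, -103.4, 215.5]
eef_rot: [[0.891, 0.454, 0.004], [0.454, -0.891, -0.002], [0.003, 0.003, -1.0]]
wrist_force: [0.0, 0.2, 0.4]
width: 85.4
gripper_force: 0.0
```

Request:
apply_moves:
  claw: [1,1,1,1,1,1,1,1,1,1,1,1]
  slide:
    - [-0.006,-0.024,0.2]
    - [0,0,0.45]
    - [0,0,0.5]
    - [0,0,0.5]
    - [0,0,0.35]
    - [0,0,0.2]
    - [0,0,0.08]
    - [0,0,0]
    - [0,0,0]
    - [0,0,0]
    - [0,0,0]
    - [0,0,0]
  rot:
    - [0,0,0]
    - [0,0,0]
    - [0,0,0]
    - [0,0,0]
    - [0,0,0]
    - [0,0,0]
    - [0,0,0]
    - [0,0,0]
    - [0,0,0]
    - [0,0,0]
    - [0,0,0]
    - [0,0,0]

```text
time_s: 56.45
eef_pos: [616.9, -101.4, 45.3]
eef_rot: [[0.891, 0.455, 0.005], [0.455, -0.891, -0.002], [0.004, 0.004, -1.0]]
wrist_force: [0.1, -0.7, -0.5]
width: 85.3
gripper_force: 0.0
```

Request:
apply_moves:
  claw: [0,0,0,0,0,0]
  slide:
    - [0,0,0]
    - [0,0,0]
    - [0,0,0]
    - [0,0,0]
    - [0,0,0]
    - [0,0,0]
  rot:
    - [0,0,0]
    - [0,0,0]
    - [0,0,0]
    - [0,0,0]
    - [0,0,0]
    - [0,0,0]

```text
time_s: 57.05
eef_pos: [616.6, -101.2, 44.8]
eef_rot: [[0.89, 0.455, 0.004], [0.455, -0.89, -0.001], [0.003, 0.003, -1.0]]
wrist_force: [-0.2, 0.4, 4.3]
width: 43.4
gripper_force: 30.2
```

Request:
apply_moves:
  claw: [0,0,0,0,0,0,0,0,0,0,0,0]
  slide:
    - [0,0,-0.15]
    - [0,0,-0.3]
    - [0,0,-0.45]
    - [0,0,-0.5]
    - [0,0,-0.45]
    - [0,0,-0.3]
    - [0,0,-0.13]
    - [0,0,0]
    - [0,0,0]
    - [0,0,0]
    - [0,0,0]
    - [0,0,0]
  rot:
    - [0,0,0]
    - [0,0,0]
    - [0,0,0]
    - [0,0,0]
    - [0,0,0]
    - [0,0,0]
    - [0,0,0]
    - [0,0,0]
    - [0,0,0]
    - [0,0,0]
    - [0,0,0]
    - [0,0,0]

```text
time_s: 58.25
eef_pos: [615.4, -101.0, 214.5]
eef_rot: [[0.89, 0.455, 0.002], [0.455, -0.89, -0.001], [0.001, 0.002, -1.0]]
wrist_force: [0.1, -1.0, 0.0]
width: 43.5
gripper_force: 30.3
```

Run:
```python
from h import *
R=arm.get_state()["eef_rot"];goto(np.array([582.2,-278.2,216.]),R)
```

```text
rows 5 total slide mm [-110.2  142.7   -1.4] rotdeg [0. 0. 0.]
[np.float64(-0.294), np.float64(0.38), np.float64(-0.004)] [np.float64(0.0), np.float64(0.0), np.float64(0.0)]
[np.float64(-0.294), np.float64(0.38), np.float64(-0.004)] [np.float64(0.0), np.float64(0.0), np.float64(0.0)]
[np.float64(-0.294), np.float64(0.38), np.float64(-0.004)] [np.float64(0.0), np.float64(0.0), np.float64(0.0)]
[np.float64(-0.294), np.float64(0.38), np.float64(-0.004)] [np.float64(0.0), np.float64(0.0), np.float64(0.0)]
[np.float64(-0.294), np.float64(0.38), np.float64(-0.004)] [np.float64(0.0), np.float64(0.0), np.float64(0.0)]
```

Request:
apply_moves:
  claw: [0,0,0,0,0,0,0,0,0,0,0,0]
  slide:
    - [-0.12,0.155,0]
    - [-0.25,0.325,0]
    - [-0.3,0.39,0]
    - [-0.3,0.39,0]
    - [-0.25,0.325,0]
    - [-0.15,0.195,0]
    - [-0.1,0.125,0]
    - [0,0,0]
    - [0,0,0]
    - [0,0,0]
    - [0,0,0]
    - [0,0,0]
  rot:
    - [0,0,0]
    - [0,0,0]
    - [0,0,0]
    - [0,0,0]
    - [0,0,0]
    - [0,0,0]
    - [0,0,0]
    - [0,0,0]
    - [0,0,0]
    - [0,0,0]
    - [0,0,0]
    - [0,0,0]

```text
time_s: 59.45
eef_pos: [583.1, -277.2, 215.8]
eef_rot: [[0.89, 0.457, 0.004], [0.457, -0.89, -0.001], [0.003, 0.003, -1.0]]
wrist_force: [-1.1, -0.3, -1.4]
width: 43.5
gripper_force: 30.3
```

Request:
apply_moves:
  claw: [0,0,0]
  slide:
    - [0,0,0]
    - [0,0,0]
    - [0,0,0]
  rot:
    - [0,0,0]
    - [0,0,0]
    - [0,0,0]

```text
time_s: 59.75
eef_pos: [582.6, -278.4, 215.6]
eef_rot: [[0.89, 0.455, 0.004], [0.455, -0.89, -0.001], [0.003, 0.003, -1.0]]
wrist_force: [0.2, -0.8, -1.1]
width: 43.3
gripper_force: 30.3
```

Request:
apply_moves:
  claw: [0,0,0,0,0,0,0,0,0,0]
  slide:
    - [0,0,0.15]
    - [0,0,0.25]
    - [0,0,0.25]
    - [0,0,0.25]
    - [0,0,0.15]
    - [0,0,0.08]
    - [0,0,0]
    - [0,0,0]
    - [0,0,0]
    - [0,0,0]
  rot:
    - [0,0,0]
    - [0,0,0]
    - [0,0,0]
    - [0,0,0]
    - [0,0,0]
    - [0,0,0]
    - [0,0,0]
    - [0,0,0]
    - [0,0,0]
    - [0,0,0]

```text
time_s: 60.75
eef_pos: [583.5, -278.8, 131.8]
eef_rot: [[0.891, 0.455, 0.005], [0.455, -0.891, -0.002], [0.004, 0.004, -1.0]]
wrist_force: [0.4, -0.7, 0.2]
width: 43.2
gripper_force: 30.3
```

Request:
apply_moves:
  claw: [0,0,0,0,0]
  slide:
    - [0,0,0.04]
    - [0,0,0.04]
    - [0,0,0]
    - [0,0,0]
    - [0,0,0]
  rot:
    - [0,0,0]
    - [0,0,0]
    - [0,0,0]
    - [0,0,0]
    - [0,0,0]

```text
time_s: 61.25
eef_pos: [583.0, -278.5, 124.8]
eef_rot: [[0.89, 0.455, 0.004], [0.455, -0.89, -0.001], [0.003, 0.003, -1.0]]
wrist_force: [0.2, 0.3, -1.4]
width: 43.3
gripper_force: 30.2
```

Request:
apply_moves:
  claw: [0,0,0,0,0]
  slide:
    - [0,0,0.03]
    - [0,0,0.03]
    - [0,0,0]
    - [0,0,0]
    - [0,0,0]
  rot:
    - [0,0,0]
    - [0,0,0]
    - [0,0,0]
    - [0,0,0]
    - [0,0,0]

```text
time_s: 61.75
eef_pos: [583.2, -278.1, 120.4]
eef_rot: [[0.89, 0.455, 0.004], [0.455, -0.89, -0.001], [0.003, 0.002, -1.0]]
wrist_force: [1.1, 1.6, 1.6]
width: 43.5
gripper_force: 30.5
```

Request:
apply_moves:
  claw: [1,1,1,1,1,1,1,1,1,1,1,1]
  slide:
    - [0,0,0]
    - [0,0,0]
    - [0,0,0]
    - [0,0,0]
    - [0,0,-0.1]
    - [0,0,-0.2]
    - [0,0,-0.4]
    - [0,0,-0.5]
    - [0,0,-0.3]
    - [0,0,-0.1]
    - [0,0,0]
    - [0,0,0]
  rot:
    - [0,0,0]
    - [0,0,0]
    - [0,0,0]
    - [0,0,0]
    - [0,0,0]
    - [0,0,0]
    - [0,0,0]
    - [0,0,0]
    - [0,0,0]
    - [0,0,0]
    - [0,0,0]
    - [0,0,0]

```text
time_s: 62.95
eef_pos: [581.6, -278.2, 238.9]
eef_rot: [[0.891, 0.455, 0.001], [0.455, -0.891, -0.0], [0.001, 0.001, -1.0]]
wrist_force: [-0.2, -0.4, -1.4]
width: 85.5
gripper_force: 0.0
```

Request:
apply_moves:
  claw: [1,1,1,1,1,1,1,1,1,1,1,1]
  slide:
    - [-0.1,-0.2,0]
    - [-0.2,-0.3,0]
    - [-0.3,-0.4,0]
    - [-0.3,-0.4,0]
    - [-0.2,-0.4,0]
    - [-0.1,-0.2,0]
    - [0,0,0]
    - [0,0,0]
    - [0,0,0]
    - [0,0,0]
    - [0,0,0]
    - [0,0,0]
  rot:
    - [0,0,0]
    - [0,0,0]
    - [0,0,0]
    - [0,0,0]
    - [0,0,0]
    - [0,0,0]
    - [0,0,0]
    - [0,0,0]
    - [0,0,0]
    - [0,0,0]
    - [0,0,0]
    - [0,0,0]

```text
time_s: 64.15
eef_pos: [437.9, -192.7, 239.5]
eef_rot: [[0.891, 0.455, 0.004], [0.455, -0.891, -0.001], [0.003, 0.003, -1.0]]
wrist_force: [0.2, 0.2, 0.9]
width: 85.3
gripper_force: 0.0
```

Run:
```python
from h import *
look("z1");s=cv2.imread("pics/z1s.png");t=cv2.imread("pics/z1.png")
h=hullc("side",582,-278,70)[2][:,0];print(h.min(0),h.max(0))
m=(s.max(2)<75).astype(np.uint8);cs,_=cv2.findContours(m,0,1)
for c in cs:
    b=cv2.boundingRect(c)
    if cv2.contourArea(c)>100 and 320<b[0]<420 and 190<b[1]<290: print(b)
cv2.imwrite("pics/z1c.png",np.hstack([cv2.resize(s[185:315,240:410],(523,400),interpolation=cv2.INTER_CUBIC),cv2.resize(t[200:290,420:480],(267,400),interpolation=cv2.INTER_CUBIC)]))
print(arm.get_state()["eef_pos"])
```

```text
neck [466.9 218.3  93. ] 22.5
neck [533.8  72.7  93. ] 26.9
blob [469.  234.1] 776.0 [ 587.6 -293.5]
[352.76266 201.30028] [372.03354 227.34198]
(354, 202, 17, 36)
[ 437.71719314 -192.57772913  239.62526222]
```

View pics/z1c.png

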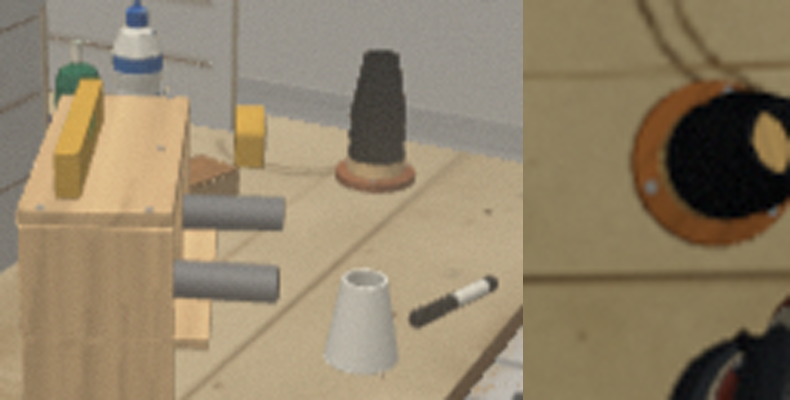

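All three sleeves are nested upright on the stub (side crop (378,110), top rows stepping evenly 214, 208, 202). Both necks lie level, pointing out of the front. I'll hand the job in.

```bash
python3 -c "
from rig import ticket
print(ticket.sign_off())"
```

```text
the job is handed in; nothing more can be done
None
```

The job is done and handed in: both hoods were turned over in their bays with the necks still pointing out at the front, and all three black sleeves are nested loosely on the stub. The cameras can't see into the bays, so I inferred mouth-down from the two quarter turns I gave each hood and the level necks.

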